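Fish a dropped bearing out from behind the lane guard and send it down the roller lane

ROBOT

A 6-joint arm with a two-finger parallel gripper is mounted at the origin on a cart in front of the work surface, level with it; the furniture and walls round the work are solid. World frame = base frame: x ahead of the robot, y to its left, z up, the work surface at z = 0. Lengths are in m, angles in rad, forces in N, time in s.
With the tool pointing down it reaches from about 0.35 to 0.975 m from the base axis. Payload 4.9 kg.
Tool frame: the origin (TCP) lies at the very end of the fingers, on their centre line; the grasp point (between the pads) lies 19 mm behind it; z points along the fingers, y is the line along which they close (so a half turn about z gives the same grasp; the last joint's range is limited). The gripper opens to 85 mm and grips with 20 to 120 N. Pads are 22 mm wide; open, the fingers measure 114 mm over their backs; the gripper's body (76 mm by 85 mm) begins 54 mm behind the grasp point. The pads swing forward as they close: fully open they stand 13 mm farther back than shut.
Start: joints at [-1.405, 0.053, 1.613, -0, 1.476, -0.119], TCP at [0.176, -0.6, 0.207] pointing down, gripper open.
Joint ranges: [-3.01, 3.01], [-1.01, 2.22], [0.06, 2.58], [-1.02, 4.17], [0.09, 2.62], [-3.14, 3.14]. Speed limits (rad/s): [2.57, 2.57, 3.14, 3.14, 3.14, 3.14].

INTERFACE

Orientations are given as a rotation vector (axis times angle).
In Python, from station import ctrl gives the robot as it stands. The module is installed in compiled form; this text tells all that it offers.
- The arm moves only by the tool jog_arm, never from a script. Its argument "steps" is a list of rows, each an object with "delta_rot": the turn, a rotation vector about the tool's x, y, z in degrees, a list of three; "linear": the shift along the tool's x, y, z in m, a list of three; "grip": the finger opening in m, from 0 to 0.0854. In form: [{"delta_rot": [rx, ry, rz], "linear": [x, y, z], "grip": grip}, ...]. A call has 1 to 10 rows; each row shifts and turns the commanded pose from where the row before left it, along the tool's axes as they then stand; what a row does not reach is not made up. A row lasts 1/10 s, in which the tool goes at most 50 mm and 8.59 degrees, less where a joint would pass 70% of its speed; a pose out of reach is approached as far as the arm can. A call with a gripper value outside its range is refused whole. The fingers move at their own pace and stop on an object; "newtons" is the grip in N (left out, the last holds). Time passes only in rows, so rows that do not move let the fingers close. It gives the time, the measured TCP pose, the force, the opening and the grip force at its end, in the units of the state.
- ctrl.get_obs(): the state, without advancing time (a new reading comes with each control period).
- ctrl.get_image(name): name is "scene" or "top" or "wrist"; returns (picture, depth): 420x560x3 uint8, red, green, blue; 420x560 float32, m along the optical axis (not along the pixel's ray), 0 where there is no reading.
- ctrl.camera_info(name): a dict with "camera_matrix" (3x3 intrinsics, pixels), "R" (3x3) and "t" (3): a world point X has camera coordinates R X + t; the wrist camera has in their place "T_tool_cam" (4x4, takes a point from camera to tool coordinates, whose origin is the TCP and whose axes are the flange's). Camera axes: x right, y down, z forward; pixel columns grow to the right and rows downward; lengths in m; the calibration is good to about 2 mm. A picture is of the moment at which its call begins: read the wrist's pose just before it. camera_info takes no time and is no camera call.
- ctrl.finish_job(): hands the job in; it is judged then, once.
The state is a dict: "t": time; "q": joint angles; "dq": joint speeds; "effort": joint torques, N m; "tool_pos": TCP position; "tool_rot": TCP orientation; "contact_force": force on the tool from outside, world axes, zero at the start; "wrist_torque": the same for the moment, N m; "opening": finger opening in m; "grip_force": force on a finger pad.
Only numpy, scipy, OpenCV 4.12 (cv2) and the standard library are available. Lean on these libraries where they do the work, as an engineer would, in place of code of your own. Each camera call takes 0.05 s, during which the arm holds its last target. There are 200 camera calls.

TASK

A ball bearing has fallen onto the trolley top behind the guard under the roller lane, where no hand fits. Take the hooked rod from its rest, reach under the guard's lower edge, catch the bearing with the hook and draw it out to the front, then lay the rod back in its rest. Pick up the bearing and set it flat on the upper half of the roller lane so that it runs down to the stop; leave the clamp block, the nylon block and the bolt where they are.

Things in the scene. Friction and masses are not known exactly. Their poses are not given: they have to be found in the camera images.
- station: Green lane stand with guard, fixed. Origin on the trolley top below the middle of the guard plate's front face; x squarely behind the guard, y left along it, z up. Behind the guard it is closed: cheeks at y = +-130 mm, back plate at x = 170, clear cover at z = 172, a fixed roller (56 mm thick, along y at x = 138, z = 105). It has no floor: parts lie on the trolley top, z = 0
- guard_edge (a point): Middle of the lower edge of the guard plate (4 mm thick, y -130 to +130 mm of the stand), 87 mm above the trolley; the gap below is open along its whole length. The lane overhangs the gap in front: 50 mm forward of the plate, from 190 to 270 mm up, so a gripper working near the gap must lean back 20 to 45 degrees, fingers pointing forward and down. Axes as the stand's
- lane: Sloped roller lane on the stand, fixed. Origin on the roller tops, mid-width and mid-length (12 mm in front of the guard's face, 232 mm up); x as the stand's, y uphill along the lane (to the left, rising 0.12 rad), z square to it. 11 free rollers, 15 mm thick, 19.5 mm apart, y -85 to +110 mm. Side rails 56 mm apart stand 12 mm above the roller tops, outer faces at x = +-33
- lane_stop (a point): Middle of the rubber-faced stop across the low (right) end of the lane, on the roller tops, at lane y = -98 mm. A bearing lying against it has its centre 24 mm uphill of this point. Axes as the lane's
- bearing_center (a point): Ball bearing, plain steel, 47 mm across, 14 mm thick, about 0.1 kg, open bore 24 mm; at the start it lies flat on the trolley, its centre 73 to 88 mm behind the guard's face. This point is its centre, half-way up (7 mm above what it lies on); z is its axis. It slides when drawn and runs down the rollers by itself; grip it across its diameter
- rod_grip (a point): Hooked rod, loose, 0.12 kg. This point is the middle of its wooden handle: 110 mm long in x, 14 mm wide in y (grip across this), 20 mm high in z. x points to the hook, z up. An 8 mm steel rod goes straight on from the handle to x = 128 mm, where it is bent square down; the bent tip is 8 mm thick and ends 45 mm below the rod's axis
- rod_tip (a point): End of the rod's downward hook: 128 mm ahead of and 45 mm below the middle of the handle. Axes as the rod's
- rest_seat (a point): Grey rod rest, fixed, in front of the stand on the right or left. This point is where the middle of the handle lies with the rod seated level, hook down, 56 mm above the trolley; x the way the hook points. Two forks open above and flared: 51 mm behind it for the handle (slot 18 mm), 85 mm ahead for the rod (slot 14 mm), tips 16 mm above this point; base 5 mm thick on the trolley
- scrap_top (a point): Top of a light-metal bracket that lies fast on the trolley in front of the right half of the guard: about 85 x 100 x 62 mm (x, y, z). An obstacle only
- clamp_block: Bystander: split clamp block, grey with a brass-coloured stub, 76 x 80 x 56 mm, origin under its centre. It lies on the side where the rod rest does not
- nylon: Bystander: white nylon block with a bush, 24 x 50 x 24 mm, origin under its centre
- bolt: Bystander: the shorter lying hex bolt, 20 x 57 x 16 mm, origin under its centre

How it is judged:
By the outcome, as a careful person would: the job done as asked, in the order asked, and still so for the second after the job is handed in, with the robot touching nothing.
It also fails if it takes over 72 s, if anything falls off the work surface, if the arm or the gripper's body presses on something with over 40 N, if the wrist force passes 120 N, or if a joint passes its speed limit or range.

## Working session

There is one attempt and no reset: what is moved stays moved. The work goes in short steps, Python scripts to look and compute and a tool call to move; the robot and the scene stay as the last step left them, time stands still between calls to the robot, and variables do not carry over. Pictures are saved under pics/ and viewed, at most 10 in all, crops included, and the job is handed in when it is done.

Besides the shell and the picture viewer there is one more tool, called after "Emit:" by a JSON object that holds its "api" and its "payload", one argument or row to a line. jog_arm: Moves the arm, as the interface text tells. Its arguments: {"type":"object","properties":{"steps":{"type":"array"},"newtons":{"type":"number"}},"required":["steps"]}

```bash
mkdir -p pics; cat > h.py <<'E'
import numpy as np, cv2, json
from scipy.spatial.transform import Rotation as Ro
from station import ctrl
def snap(n):
    o=ctrl.get_obs(); im,d=ctrl.get_image(n); c=ctrl.camera_info(n); K=np.array(c["camera_matrix"])
    if n=="wrist":
        T=np.array(c["T_tool_cam"]); R=Ro.from_rotvec(o["tool_rot"]).as_matrix()
        Rw=R@T[:3,:3]; p=R@T[:3,3]+np.array(o["tool_pos"])
    else:
        Rw=np.array(c["R"]).T; p=-Rw@np.array(c["t"])
    return im,d,K,Rw,p
def world(d,K,Rw,p):
    v,u=np.indices(d.shape); r=np.stack([(u-K[0,2])/K[0,0],(v-K[1,2])/K[1,1],np.ones(d.shape)],-1)
    return (r*d[...,None])@Rw.T+p
def ray(u,v,z,K,Rw,p):
    r=Rw@np.array([(u-K[0,2])/K[0,0],(v-K[1,2])/K[1,1],1]); return p+r*(z-p[2])/r[2]
def save(n,im): cv2.imwrite("pics/"+n+".png",im[...,::-1])
E
python3 - <<'E'
from h import *
ims=[]
for n in("scene","top"):
    im,d,K,Rw,p=snap(n); np.savez("pics/"+n,im=im,d=d,K=K,Rw=Rw,p=p); save(n,cv2.resize(im,(800,600),interpolation=cv2.INTER_CUBIC)); print(n,p.round(3),Rw[:,2].round(3),K[0,0],(d>0).mean())
c=ctrl.camera_info("wrist");print(np.array(c["T_tool_cam"]).round(3),np.array(c["camera_matrix"]).round(1)); print(ctrl.get_obs())
E
```

```text
scene [0.058 0.658 0.746] [ 0.553 -0.537 -0.637] 463.97333105956227 0.8731972789115646
top [0.328 0.168 0.996] [ 0.283 -0.013 -0.959] 483.22258286109974 0.9962329931972789
[[ 0.    -0.95  -0.312  0.079]
 [ 1.    -0.     0.001 -0.001]
 [-0.001 -0.312  0.95  -0.166]
 [ 0.     0.     0.     1.   ]] [[327.3   0.  280.1]
 [  0.  327.3 203.2]
 [  0.    0.    1. ]]
{'t': 0.1, 'q': array([-1.40500695e+00,  5.33038672e-02,  1.61417354e+00,  1.94279492e-05,
        1.47597198e+00, -1.18994959e-01]), 'dq': array([-0.00104543, -0.00239825, -0.00220056, -0.00079766, -0.00091527,
        0.0002191 ]), 'effort': array([ 3.05841404e-04, -3.94900632e+01, -3.71364319e+01, -1.07892270e-04,
        3.86163840e-03, -3.00466809e-06]), 'tool_pos': array([ 0.17550216, -0.59922017,  0.20556785]), 'tool_rot': array([-3.10796023e+00, -4.45561675e-01,  3.78412026e-05]), 'contact_force': array([-0.50893647, -0.41904392,  1.2509246 ]), 'wrist_torque': array([ 0.00318376, -0.05333091, -0.00185718]), 'grip_force': 0.0, 'opening': 0.08536847804458372}
```

View pics/scene.png

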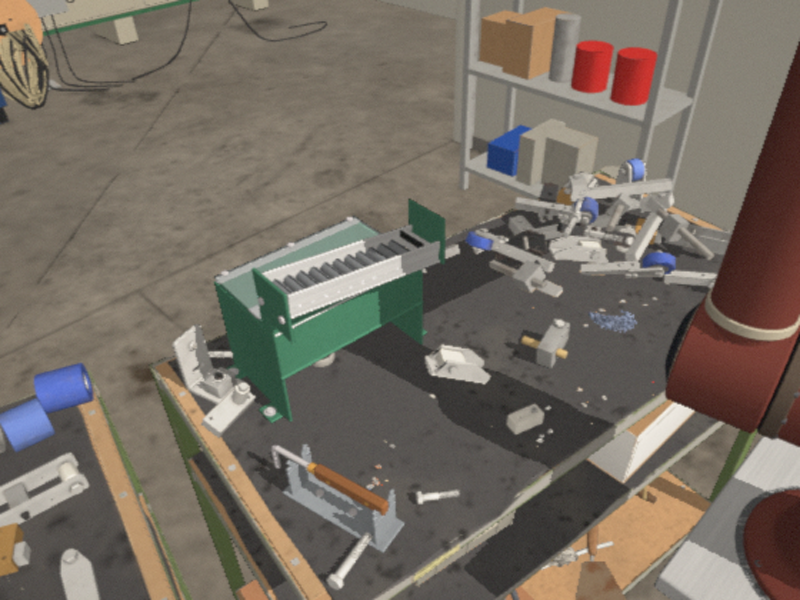

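View pics/top.png

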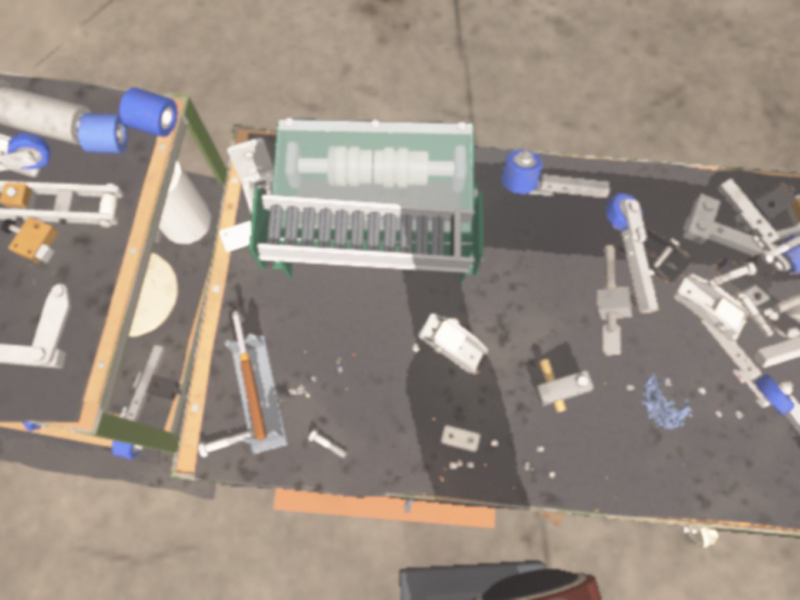

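The scene shows the stand with the rest and rod on its left (handle at about 340,487) and the bearing just visible under the guard at about (322,358). In the top view the handle is at (255,400), the bolt at (327,443), the nylon block at (460,438) and the clamp block at (565,385).

```bash
python3 - <<'E'
from h import *
S=np.load("pics/scene.npz");T=np.load("pics/top.npz")
L=lambda D:[D[k] for k in("im","d","K","Rw","p")]
out={}
for n,D in(("scene",S),("top",T)):
    im,d,K,Rw,p=L(D); W=world(d,K,Rw,p); hsv=cv2.cvtColor(im,cv2.COLOR_RGB2HSV); out[n]=(W,hsv,im)
    # handle
    m=(hsv[...,0]<16)&(hsv[...,1]>120)&(hsv[...,2]>60)&(abs(W[...,2]-.06)<.03)&(W[...,0]>.3)&(W[...,0]<.8)&(W[...,1]>0.1)&(W[...,1]<.5)
    nn,lab,st,ce=cv2.connectedComponentsWithStats(m.astype(np.uint8)); k=1+np.argmax(st[1:,4]); P=W[lab==k]
    P=P[P[:,2]>np.percentile(P[:,2],50)-.004]
    r=cv2.minAreaRect((P[:,:2]*1000).astype(np.float32)); print(n,"handle",r,np.percentile(P[:,2],[10,50,90]).round(4))
# guard plane from scene
W,hsv,im=out["scene"]
g=(hsv[...,0]>55)&(hsv[...,0]<90)&(hsv[...,1]>90)&(W[...,2]>.095)&(W[...,2]<.18)&(W[...,0]>.4)
g[:, :200]=False; g[:,285:]=False
P=W[g]; c=np.median(P,0); 
for _ in range(4):
    _,_,V=np.linalg.svd(P-P.mean(0)); e=(P-P.mean(0))@V[2]; P=P[abs(e)<max(.003,e.std())]
nrm=V[2]*np.sign(V[2][0]); print("guard n",nrm.round(4),"yaw",np.degrees(np.arctan2(nrm[1],nrm[0])),"pt",P.mean(0).round(4),len(P)); 
yaw=np.arctan2(nrm[1],nrm[0]); ex=np.array([np.cos(yaw),np.sin(yaw)]);ey=np.array([-ex[1],ex[0]])
t=P[:,:2]@ey; print("y range",t.min(),t.max(),"x0",np.median(P[:,:2]@ex))
# rails & cover from top: heights
W,hsv,im=out["top"]
wh=(hsv[...,1]<45)&(hsv[...,2]>150)&(W[...,2]>.2)&(W[...,2]<.3)
nn,lab,st,ce=cv2.connectedComponentsWithStats(wh.astype(np.uint8))
for k in range(1,nn):
    if st[k,4]>150:
        Q=W[lab==k]; r=cv2.minAreaRect((Q[:,:2]*1000).astype(np.float32)); print("rail",st[k],r,Q[:,2].min().round(3),Q[:,2].max().round(3))
        a=Q[:,:2]@ex;b=Q[:,:2]@ey; print("  st x",np.percentile(a,[2,98]).round(4),"y",np.percentile(b,[1,99]).round(4))
gm=(hsv[...,0]>55)&(hsv[...,0]<90)&(hsv[...,1]>90)&(W[...,2]>.2)
Q=W[gm]; print("green top y",np.percentile(Q[:,:2]@ey,[1,99]),"x",np.percentile(Q[:,:2]@ex,[1,99]))
im=out["scene"][2]; c=im[220:300,170:310]; save("crop1",cv2.resize(c,None,fx=5,fy=5,interpolation=cv2.INTER_CUBIC))
Wd=out["scene"][0]; 
E
```

```text
scene handle ((471.84716796875, 361.5179443359375), (108.0676498413086, 14.23794174194336), 11.65566635131836) [0.0612 0.0642 0.066 ]
top handle ((474.42352294921875, 359.0456848144531), (108.35985565185547, 11.4486722946167), 11.336797714233398) [0.0632 0.0656 0.0677]
guard n [ 0.9966 -0.0823  0.    ] yaw -4.720334991414798 pt [0.6511 0.2059 0.1295] 2213
y range 0.14103884219732163 0.3643813763105255 x0 0.6319409363346228
rail [ 180  136  151   55 3568] ((637.5200805664062, 191.06454467773438), (252.40933227539062, 73.13177490234375), 84.82317352294922) 0.2 0.261
  st x [0.5847 0.6529] y [0.124  0.3639]Traceback (most recent call last):
  File "<stdin>", line 31, in <module>
    return _quantile_unchecked(
        a, q, axis, out, overwrite_input, method, keepdims, weights)
    return _ureduce(a,
                    func=_quantile_ureduce_func,
    ...<5 lines>...
                    overwrite_input=overwrite_input,
                    method=method)
    r = func(a, **kwargs)
    result = _quantile(arr,
                       quantiles=q,
    ...<2 lines>...
                       out=out,
                       weights=wgt)
    slices_having_nans = np.isnan(arr[-1, ...])
                                  ~~~^^^^^^^^^
IndexError: index -1 is out of bounds for axis 0 with size 0
```

```bash
python3 - <<'E'
from h import *
S=np.load("pics/scene.npz");im,d,K,Rw,p=[S[k] for k in("im","d","K","Rw","p")]
W=world(d,K,Rw,p); hsv=cv2.cvtColor(im,cv2.COLOR_RGB2HSV)
yaw=np.radians(-4.9);ex=np.array([np.cos(yaw),np.sin(yaw)]);ey=np.array([-ex[1],ex[0]])
X=W[...,:2]@ex-.6315; Y=W[...,:2]@ey
g=(hsv[...,0]>55)&(hsv[...,0]<90)&(hsv[...,1]>90)&(W[...,0]>.4)
right=g&(X<-.006)&(X>-.06)&(W[...,2]>.01)&(W[...,2]<.18)&(Y<.2)
left=g&(W[...,2]>.02)&(W[...,2]<.2)&(Y>.3)&(X>.02)&(X<.17)
gd=g&(abs(X)<.005)&(W[...,2]>.09)&(W[...,2]<.18)
for n,m in(("R",right),("L",left),("guard",gd)): print(n,m.sum(),np.percentile(Y[m],[1,10,50,90,99]).round(4) if m.any() else "")
# bearing: points behind the guard with z 5..25mm
b=(X>.02)&(X<.165)&(abs(Y-.24)<.125)&(W[...,2]>.009)&(W[...,2]<.03)&~g&(d>0)
nn,lab,st,ce=cv2.connectedComponentsWithStats(b.astype(np.uint8))
for k in range(1,nn):
    if st[k,4]>15:
        m=lab==k; print(st[k],W[m].mean(0).round(4),"X",X[m].min().round(4),X[m].max().round(4),"Y",Y[m].min().round(4),Y[m].max().round(4), np.percentile(W[m][:,2],[10,90]).round(4))
T=np.load("pics/top.npz"); a=im[215:295,165:305]; c=T["im"][210:320,150:260]
save("crop1",np.vstack([cv2.resize(a,(560,320),interpolation=cv2.INTER_CUBIC),cv2.resize(T["im"][200:270,150:290],(560,280),interpolation=cv2.INTER_CUBIC)]))
E
```

```text
R 0 
L 1403 [0.3732 0.3744 0.3752 0.3759 0.3764]
guard 2845 [0.1184 0.1498 0.2628 0.3577 0.3748]
[222 247  13   7  34] [0.7172 0.2003 0.0119] X 0.0617 0.0716 Y 0.2426 0.2764 [0.0094 0.0139]
```

View pics/crop1.png

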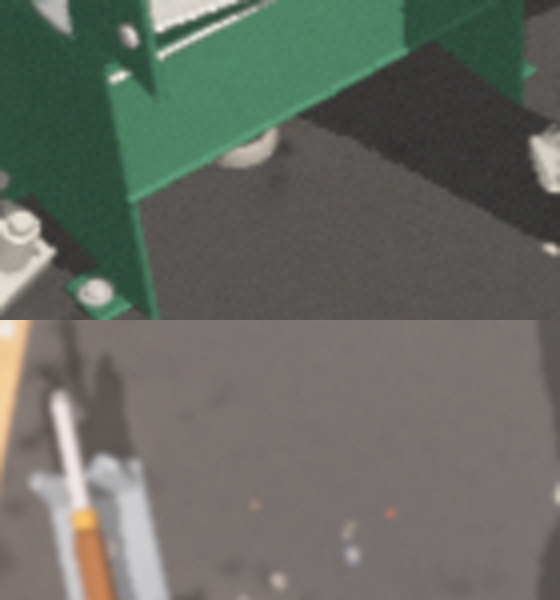

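Top crop: the bearing is under the guard edge, with its front rim at crop rows 130–165 and columns 218–278, left of mid-guard. Nothing lies between it and the front. First move: rise and turn.

Emit:
{"api": "jog_arm", "payload": {
  "steps": [
    {"delta_rot": [0, 0, -8], "linear": [0, 0, -0.01], "grip": 0.085},
    {"delta_rot": [0, 0, -8], "linear": [0, 0, -0.01], "grip": 0.085},
    {"delta_rot": [0, 0, -8], "linear": [0, 0, -0.01], "grip": 0.085},
    {"delta_rot": [0, 0, -8], "linear": [0, 0, -0.01], "grip": 0.085},
    {"delta_rot": [0, 0, -8], "linear": [0, 0, -0.01], "grip": 0.085},
    {"delta_rot": [0, 0, -8], "linear": [0, 0, -0.01], "grip": 0.085},
    {"delta_rot": [0, 0, -8], "linear": [0, 0, -0.01], "grip": 0.085},
    {"delta_rot": [0, 0, -8], "linear": [0, 0, -0.01], "grip": 0.085},
    {"delta_rot": [0, 0, -8], "linear": [0, 0, -0.01], "grip": 0.085},
    {"delta_rot": [0, 0, -8], "linear": [0, 0, -0.01], "grip": 0.085}
  ]
}}

```text
t: 1.1
tool_pos: [0.1756, -0.5995, 0.3063]
tool_rot: [-2.088, -2.346, -0.001]
contact_force: [-0.1, -0.5, -0.4]
opening: 0.0851
grip_force: 0.0
```

```bash
cat >> h.py <<'E'
YS=np.radians(-4.9); G0=.6315; Y0=.2455
ex=np.array([np.cos(YS),np.sin(YS),0]);ey=np.array([-ex[1],ex[0],0])
def st(x,y,z): return ex*(G0+x)+ey*(Y0+y)+np.array([0,0,z])   # station -> world
def to_st(P): P=np.asarray(P); return np.stack([P@ex-G0,P@ey-Y0,P[...,2]],-1)
def Rt(yaw,tilt):  # degrees: yaw of forward dir; tilt = lean back; tool x points back
    return Ro.from_euler("z",yaw,degrees=True).as_matrix()@np.array([[-np.cos(t:=np.radians(tilt)),0,np.sin(t)],[0,1,0],[-np.sin(t),0,-np.cos(t)]])
def plan(p,R,pos0=None,R0=None):
    o=ctrl.get_obs(); R0=Ro.from_rotvec(o["tool_rot"]).as_matrix() if R0 is None else R0
    p0=np.array(o["tool_pos"]) if pos0 is None else pos0
    rv=np.degrees(Ro.from_matrix(R0.T@R).as_rotvec()); lin=R.T@(np.asarray(p)-p0); pre=R0.T@(np.asarray(p)-p0)
    print("turn",rv.round(2),"|",np.linalg.norm(rv).round(1)," lin after turn",lin.round(4),"|",np.linalg.norm(lin).round(3)," lin if no/before turn",pre.round(4))
def now():
    o=ctrl.get_obs(); print("t",round(o["t"],2),"p",o["tool_pos"].round(4),"st",to_st(o["tool_pos"]).round(4),"R",Ro.from_rotvec(o["tool_rot"]).as_matrix().round(3).tolist(),"F",o["contact_force"].round(1),"open",round(o["opening"],4),"gf",round(o["grip_force"],1),"q",o["q"].round(2))
E
python3 - <<'E'
from h import *
now()
plan([.42,-.15,.306],Rt(-4.9+0,0))
for D in("top","scene"):
    S=np.load(f"pics/{D}.npz"); W=world(*[S[k] for k in("d","K","Rw","p")]); s=to_st(W)
    m=(s[...,0]>-.3)&(s[...,0]<-.05)&(s[...,1]<.06)&(s[...,1]>-.2)&(s[...,2]>.02)&(s[...,2]<.09)
    print(D,"bracket st",np.percentile(s[m],[1,50,99],axis=0).round(3).tolist())
    m=(W[...,0]>.35)&(W[...,0]<.65)&(W[...,1]>.40)&(W[...,1]<.55)&(W[...,2]>.02)
    for x in(.4,.5,.6):
        q=W[m&(abs(W[...,0]-x)<.02)]; print(" part x",x,np.percentile(q,[2,98],axis=0)[:,1:].round(3).tolist() if len(q) else "")
S=np.load("pics/scene.npz");K,Rw,p=S["K"],S["Rw"],S["p"]
f=ray(225,256.5,0,K,Rw,p); h=f-p;h[2]=0;h/=np.linalg.norm(h); print("bearing st",to_st(f+h*.0235).round(4))
r=ray(234.7,251,.007,K,Rw,p); print("right edge ray st at z7",to_st(r).round(4))
E
```

```text
t 1.1 p [ 0.1756 -0.5995  0.3063] st [-0.4054 -0.8278  0.3063] R [[-0.116, 0.993, -0.0], [0.993, 0.116, 0.001], [0.001, -0.0, -1.0]] F [-0.1 -0.5 -0.4] open 0.0851 gf 0.0 q [-1.4   0.01  1.49  0.    1.64 -1.52]
turn [ 5.000e-02 -6.000e-02 -7.845e+01] | 78.4  lin after turn [-2.051e-01  4.687e-01  3.000e-04] | 0.512  lin if no/before turn [0.4182 0.2948 0.0008]
top bracket st [[-0.242, -0.159, 0.02], [-0.096, -0.114, 0.043], [-0.063, -0.074, 0.06]]
 part x 0.4 [[0.438, 0.02], [0.442, 0.023]]
 part x 0.5 
 part x 0.6 
scene bracket st [[-0.24, -0.157, 0.02], [-0.1, -0.109, 0.04], [-0.064, -0.073, 0.058]]
 part x 0.4 [[0.44, 0.021], [0.442, 0.021]]
 part x 0.5 
 part x 0.6 
bearing st [0.0864 0.0153 0.    ]
right edge ray st at z7 [0.0597 0.0027 0.007 ]
```

Emit:
{"api": "jog_arm", "payload": {
  "steps": [
    {"delta_rot": [0, 0, 0], "linear": [0.04, 0.028, 0], "grip": 0.085},
    {"delta_rot": [0, 0, 0], "linear": [0.04, 0.028, 0], "grip": 0.085},
    {"delta_rot": [0, 0, 0], "linear": [0.04, 0.028, 0], "grip": 0.085},
    {"delta_rot": [0, 0, 0], "linear": [0.04, 0.028, 0], "grip": 0.085},
    {"delta_rot": [0, 0, 0], "linear": [0.04, 0.028, 0], "grip": 0.085},
    {"delta_rot": [0, 0, 0], "linear": [0.04, 0.028, 0], "grip": 0.085},
    {"delta_rot": [0, 0, 0], "linear": [0.04, 0.028, 0], "grip": 0.085},
    {"delta_rot": [0, 0, 0], "linear": [0.04, 0.028, 0], "grip": 0.085},
    {"delta_rot": [0, 0, 0], "linear": [0.04, 0.028, 0], "grip": 0.085},
    {"delta_rot": [0, 0, 0], "linear": [0.04, 0.028, 0], "grip": 0.085}
  ]
}}

```text
t: 2.1
tool_pos: [0.4102, -0.1694, 0.3064]
tool_rot: [2.096, 2.34, 0.0]
contact_force: [0.3, -0.6, -0.9]
opening: 0.0851
grip_force: 0.0
```

Emit:
{"api": "jog_arm", "payload": {
  "steps": [
    {"delta_rot": [0, 0, -7.85], "linear": [0, 0, 0], "grip": 0.085},
    {"delta_rot": [0, 0, -7.85], "linear": [0, 0, 0], "grip": 0.085},
    {"delta_rot": [0, 0, -7.85], "linear": [0, 0, 0], "grip": 0.085},
    {"delta_rot": [0, 0, -7.85], "linear": [0, 0, 0], "grip": 0.085},
    {"delta_rot": [0, 0, -7.85], "linear": [0, 0, 0], "grip": 0.085},
    {"delta_rot": [0, 0, -7.85], "linear": [0, 0, 0], "grip": 0.085},
    {"delta_rot": [0, 0, -7.85], "linear": [0, 0, 0], "grip": 0.085},
    {"delta_rot": [0, 0, -7.85], "linear": [0, 0, 0], "grip": 0.085},
    {"delta_rot": [0, 0, -7.85], "linear": [0, 0, 0], "grip": 0.085},
    {"delta_rot": [0, 0, -7.85], "linear": [0, 0, 0], "grip": 0.085}
  ]
}}

```text
t: 3.1
tool_pos: [0.4096, -0.1713, 0.3061]
tool_rot: [-0.133, -3.138, -0.001]
contact_force: [0.7, 0.3, 0.6]
opening: 0.0849
grip_force: 0.0
```

```bash
python3 - <<'E'
from h import *
now(); plan(st(-.2,.02,.12),Rt(-4.9,30)); 
E
```

```text
t 3.1 p [ 0.4096 -0.1713  0.3061] st [-0.2087 -0.3811  0.3061] R [[-0.996, 0.085, -0.001], [0.085, 0.996, 0.001], [0.001, 0.0, -1.0]] F [0.7 0.3 0.6] open 0.0849 gf 0.0 q [-0.56 -0.43  1.87  0.    1.7  -2.05]
turn [ 4.000e-02 -3.005e+01  3.000e-02] | 30.0  lin after turn [0.0855 0.4011 0.1656] | 0.442  lin if no/before turn [-0.0092  0.401   0.1863]
```

Emit:
{"api": "jog_arm", "payload": {
  "steps": [
    {"delta_rot": [0, 0, 0], "linear": [0, 0.04, 0.01], "grip": 0.085},
    {"delta_rot": [0, 0, 0], "linear": [0, 0.04, 0.01], "grip": 0.085},
    {"delta_rot": [0, 0, 0], "linear": [0, 0.04, 0.01], "grip": 0.085},
    {"delta_rot": [0, 0, 0], "linear": [0, 0.04, 0.01], "grip": 0.085},
    {"delta_rot": [0, 0, 0], "linear": [0, 0.04, 0.01], "grip": 0.085},
    {"delta_rot": [0, 0, 0], "linear": [0, 0.04, 0.01], "grip": 0.085},
    {"delta_rot": [0, 0, 0], "linear": [0, 0.04, 0.01], "grip": 0.085},
    {"delta_rot": [0, 0, 0], "linear": [0, 0.04, 0.01], "grip": 0.085},
    {"delta_rot": [0, 0, 0], "linear": [0, 0.04, 0.01], "grip": 0.085},
    {"delta_rot": [0, 0, 0], "linear": [0, 0.04, 0.01], "grip": 0.085}
  ]
}}

```text
t: 4.1
tool_pos: [0.4455, 0.2286, 0.2059]
tool_rot: [-0.141, -3.138, 0.0]
contact_force: [1.1, -0.4, -0.1]
opening: 0.0849
grip_force: 0.0
```

Emit:
{"api": "jog_arm", "payload": {
  "steps": [
    {"delta_rot": [0, -7.5, 0], "linear": [0, 0, 0], "grip": 0.04},
    {"delta_rot": [0, -7.5, 0], "linear": [0, 0, 0], "grip": 0.04},
    {"delta_rot": [0, -7.5, 0], "linear": [0, 0, 0], "grip": 0.04},
    {"delta_rot": [0, -7.5, 0], "linear": [0, 0, 0], "grip": 0.04},
    {"delta_rot": [0, 0, 0], "linear": [0.012, 0, 0.026], "grip": 0.04},
    {"delta_rot": [0, 0, 0], "linear": [0.012, 0, 0.026], "grip": 0.04},
    {"delta_rot": [0, 0, 0], "linear": [0.012, 0, 0.026], "grip": 0.04},
    {"delta_rot": [0, 0, 0], "linear": [0, 0, 0], "grip": 0.04}
  ]
}}

```text
t: 4.9
tool_pos: [0.4504, 0.2245, 0.1151]
tool_rot: [0.117, 2.625, -0.038]
contact_force: [0.4, -0.0, -0.8]
opening: 0.0397
grip_force: 0.0
```

```bash
python3 - <<'E'
from h import *
now(); im,d,K,Rw,p=snap("wrist"); np.savez("pics/w1",im=im,d=d,K=K,Rw=Rw,p=p); save("w1",im); s=to_st(world(d,K,Rw,p))
m=(d>0)&(s[...,0]>.03)&(s[...,0]<.12)&(abs(s[...,1])<.1)&(s[...,2]>.008)&(s[...,2]<.03)
nn,lab,stt,ce=cv2.connectedComponentsWithStats(m.astype(np.uint8))
for k in range(1,nn):
    if stt[k,4]>60: q=s[lab==k]; print(stt[k],q.mean(0).round(4),q.min(0).round(4),q.max(0).round(4))
g=(abs(s[...,0])<.05)&(s[...,2]>.095)&(s[...,2]<.15)&(d>0)
hsv=cv2.cvtColor(im,cv2.COLOR_RGB2HSV); g&=(hsv[...,0]>50)&(hsv[...,0]<95)&(hsv[...,1]>80); q=s[g]
A=np.polyfit(q[:,1],q[:,0],1); print("guard x=a y+b",A.round(4),len(q),np.percentile(q[:,1],[1,99]))
E
```

```text
t 4.9 p [0.4504 0.2245 0.1151] st [-0.2019  0.0167  0.1151] R [[-0.867, 0.091, 0.49], [0.076, 0.996, -0.049], [-0.492, -0.005, -0.87]] F [ 0.4 -0.  -0.8] open 0.0397 gf 0.0 q [ 0.48 -0.47  2.28 -0.35  0.92 -0.85]
[263 294  33  18 459] [0.0832 0.0133 0.0122] [ 0.0626 -0.0095  0.008 ] [0.1091 0.0361 0.0145]
guard x=a y+b [ 0.0003 -0.0005] 170 [-0.08871429  0.07332417]
```

View pics/w1.png

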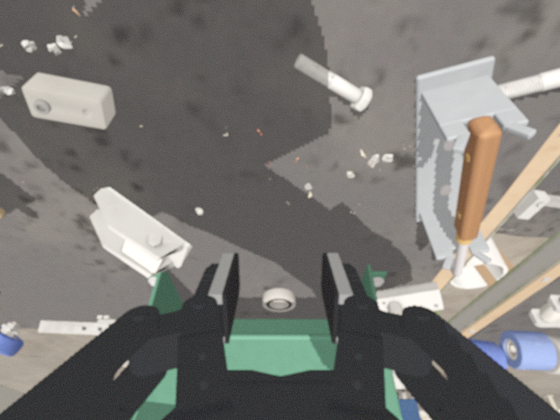

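The wrist view shows the whole bearing at (279,299), the guard below it, and the rod in its rest at right with the handle at (478,180). I'll measure the handle from here and plan the grasp.

```bash
python3 - <<'E'
from h import *
D=np.load("pics/w1.npz"); im,d,K,Rw,p=[D[k] for k in("im","d","K","Rw","p")]; W=world(d,K,Rw,p); hsv=cv2.cvtColor(im,cv2.COLOR_RGB2HSV)
m=(hsv[...,0]<18)&(hsv[...,1]>130)&(W[...,2]>.04)&(W[...,2]<.08)&(W[...,1]<.43)&(d>0)
nn,lab,s,ce=cv2.connectedComponentsWithStats(m.astype(np.uint8)); k=1+np.argmax(s[1:,4]); P=W[lab==k]
P=P[P[:,2]>.0615]; print(s[k],cv2.minAreaRect((P[:,:2]*1000).astype(np.float32)),np.percentile(P[:,2],[5,50,95]).round(4))
yaw=np.radians(11.5); f=np.array([np.cos(yaw),np.sin(yaw)]); l=np.array([-f[1],f[0]])
a=P[:,:2]@f;b=P[:,:2]@l; print("ctr",(f*(a.min()+a.max())/2+l*(b.min()+b.max())/2).round(4),a.max()-a.min(),b.max()-b.min(), "med lateral",np.median(b)-np.array([.473,.360])@l)
c=np.polyfit(a,b,1); print("yaw",11.5+np.degrees(np.arctan(c[0])))
h=np.array([.473,.360,.056]); R=Rt(11.5,30); tcp=h+R[:,2]*.019
print("tcp grasp",tcp.round(4)); plan(tcp-R[:,2]*.08,R)
E
```

```text
Traceback (most recent call last):
IndexError: index -1 is out of bounds for axis 0 with size 0
```

```bash
python3 - <<'E'
from h import *
D=np.load("pics/w1.npz"); im,d,K,Rw,p=[D[k] for k in("im","d","K","Rw","p")]; W=world(d,K,Rw,p); hsv=cv2.cvtColor(im,cv2.COLOR_RGB2HSV)
m=(hsv[...,0]<18)&(hsv[...,1]>130); m[:,:455]=0;m[:,500:]=0;m[:112]=0;m[245:]=0
P=W[m&(d>0)]; print(len(P),np.percentile(P[:,2],[5,50,95]).round(4))
P=P[abs(P[:,2]-np.percentile(P[:,2],90))<.004]
yaw=np.radians(11.5); f=np.array([np.cos(yaw),np.sin(yaw)]); l=np.array([-f[1],f[0]])
a=P[:,:2]@f;b=P[:,:2]@l; print("ctr",(f*(a.min()+a.max())/2+l*(b.min()+b.max())/2).round(4),a.max()-a.min(),b.max()-b.min(), "med lateral",np.median(b)-np.array([.473,.360])@l)
c=np.polyfit(a,b,1); print("yaw",11.5+np.degrees(np.arctan(c[0])))
h=np.array([.473,.360,.056]); R=Rt(11.5,30); tcp=h+R[:,2]*.019
print("tcp grasp",tcp.round(4)); plan(tcp-R[:,2]*.08,R)
E
```

```text
53 [0.0514 0.0552 0.0611]
ctr [0.4724 0.3523] 0.09798381355159441 0.0012169386255412307 med lateral -0.007552458920465521
yaw 11.918679488140222
tcp grasp [0.4823 0.3619 0.0395]
turn [ -8.46  -0.3  -14.39] | 16.7  lin after turn [-0.0099  0.1278  0.0166] | 0.129  lin if no/before turn [ 0.0223  0.1273 -0.0023]
```

Emit:
{"api": "jog_arm", "payload": {
  "steps": [
    {"delta_rot": [-2.82, -0.1, -4.8], "linear": [0, 0, 0], "grip": 0.045},
    {"delta_rot": [-2.82, -0.1, -4.8], "linear": [0, 0, 0], "grip": 0.045},
    {"delta_rot": [-2.82, -0.1, -4.8], "linear": [0, 0, 0], "grip": 0.045},
    {"delta_rot": [0, 0, 0], "linear": [-0.0025, 0.032, 0.004], "grip": 0.045},
    {"delta_rot": [0, 0, 0], "linear": [-0.0025, 0.032, 0.004], "grip": 0.045},
    {"delta_rot": [0, 0, 0], "linear": [-0.0025, 0.032, 0.004], "grip": 0.045},
    {"delta_rot": [0, 0, 0], "linear": [-0.0025, 0.032, 0.004], "grip": 0.045},
    {"delta_rot": [0, 0, 0], "linear": [0, 0, 0], "grip": 0.045}
  ]
}}

```text
t: 5.75
tool_pos: [0.4453, 0.3588, 0.1153]
tool_rot: [-0.266, 2.598, 0.077]
contact_force: [-0.3, -0.0, -0.1]
opening: 0.045
grip_force: 0.0
```

```bash
python3 - <<'E'
from h import *
now(); im,d,K,Rw,p=snap("wrist"); np.savez("pics/w2",im=im,d=d,K=K,Rw=Rw,p=p); save("w2",im); W=world(d,K,Rw,p); hsv=cv2.cvtColor(im,cv2.COLOR_RGB2HSV)
m=(hsv[...,0]<18)&(hsv[...,1]>110)&(abs(W[...,0]-.473)<.08)&(abs(W[...,1]-.36)<.03)&(d>0)&(W[...,2]>.03)
P=W[m]; print(len(P),np.percentile(P[:,2],[5,50,95]).round(4)); P=P[P[:,2]>.0615]
yaw=np.radians(11.5); f=np.array([np.cos(yaw),np.sin(yaw)]); l=np.array([-f[1],f[0]])
a=P[:,:2]@f;b=P[:,:2]@l; q=lambda x:np.percentile(x,[1,99]).mean()
print("ctr",(f*q(a)+l*q(b)).round(4),np.ptp(a),np.ptp(b))
print("yaw",11.5+np.degrees(np.arctan(np.polyfit(a,b,1)[0])))
h=np.array([.473,.360,.056]); R=Rt(11.5,30); tcp=h+R[:,2]*.019; plan(tcp,R)
E
```

```text
t 5.75 p [0.4453 0.3588 0.1153] st [-0.2185  0.15    0.1153] R [[-0.844, -0.203, 0.496], [-0.174, 0.979, 0.106], [-0.507, 0.003, -0.862]] F [-0.3 -0.  -0.1] open 0.045 gf 0.0 q [ 0.67 -0.29  2.16 -0.31  0.81 -0.94]
1881 [0.0542 0.0645 0.0655]
ctr [0.4703 0.3586] 0.10993313648181174 0.012251020226441145
yaw 11.495786346190686
turn [0.2  0.44 0.09] | 0.5  lin after turn [ 0.0054 -0.0028  0.0839] | 0.084  lin if no/before turn [ 0.006  -0.0031  0.0838]
```

View pics/w2.png

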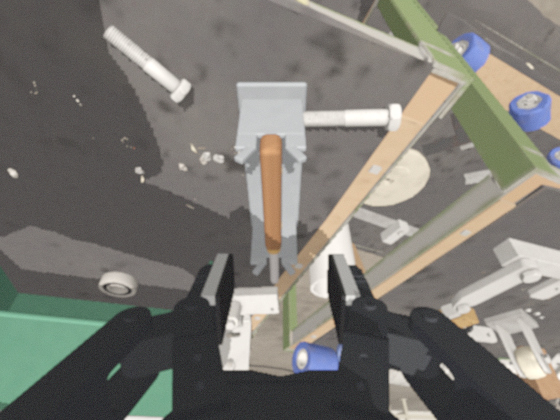

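The handle is centred between the fingers at (270,190), in the rest with forks at both ends. The yaw is right, so descend and grip.

Emit:
{"api": "jog_arm", "payload": {
  "steps": [
    {"delta_rot": [0.1, 0.22, 0.05], "linear": [0.0092, -0.0016, 0.0192], "grip": 0.045},
    {"delta_rot": [0.1, 0.22, 0.05], "linear": [0.0092, -0.0017, 0.0192], "grip": 0.045},
    {"delta_rot": [0, 0, 0], "linear": [0, 0, 0.0191], "grip": 0.045},
    {"delta_rot": [0, 0, 0], "linear": [0, 0, 0.0191], "grip": 0.045},
    {"delta_rot": [0, 0, 0], "linear": [0, 0, 0], "grip": 0.045}
  ]
}}

```text
t: 6.3
tool_pos: [0.4674, 0.3546, 0.0358]
tool_rot: [-0.257, 2.612, 0.065]
contact_force: [0.4, -0.3, -0.8]
opening: 0.0452
grip_force: 0.0
```

Emit:
{"api": "jog_arm", "payload": {
  "steps": [
    {"delta_rot": [0, 0, 0], "linear": [0, 0, 0], "grip": 0.004},
    {"delta_rot": [0, 0, 0], "linear": [0, 0, 0], "grip": 0.004},
    {"delta_rot": [0, 0, 0], "linear": [0, 0, 0], "grip": 0.004},
    {"delta_rot": [0, 0, 0], "linear": [0, 0, 0], "grip": 0.004},
    {"delta_rot": [0, 0, 0], "linear": [0, 0, 0], "grip": 0.004}
  ],
  "newtons": 80
}}

```text
t: 6.8
tool_pos: [0.4681, 0.3567, 0.0391]
tool_rot: [-0.259, 2.606, 0.069]
contact_force: [-3.8, -2.5, 7.1]
opening: 0.0114
grip_force: 78.8
```

```bash
python3 - <<'E'
from h import *
now()
o=ctrl.get_obs();R=Ro.from_rotvec(o["tool_rot"]).as_matrix(); h=np.array([.4705,.359,.056]); print("handle mid in tool",(R.T@(h-o["tool_pos"])).round(4))
E
```

```text
t 6.8 p [0.4681 0.3567 0.0391] st [-0.1956  0.1499  0.0391] R [[-0.849, -0.197, 0.491], [-0.171, 0.98, 0.098], [-0.5, -0.0, -0.866]] F [-3.8 -2.5  7.1] open 0.0114 gf 78.8 q [ 0.63 -0.12  2.16 -0.36  0.65 -0.9 ]
handle mid in tool [-0.0109  0.0018 -0.0133]
```

Emit:
{"api": "jog_arm", "payload": {
  "steps": [
    {"delta_rot": [0, 0, 0], "linear": [-0.0065, 0, -0.0112], "grip": 0.004},
    {"delta_rot": [0, 0, 0], "linear": [-0.0065, 0, -0.0112], "grip": 0.004},
    {"delta_rot": [0, 0, 0], "linear": [-0.0065, 0, -0.0112], "grip": 0.004},
    {"delta_rot": [0, 0, 0], "linear": [-0.0065, 0, -0.0112], "grip": 0.004},
    {"delta_rot": [0, 0, 0], "linear": [0, 0, 0], "grip": 0.004}
  ]
}}

```text
t: 7.3
tool_pos: [0.4691, 0.3576, 0.0927]
tool_rot: [-0.258, 2.604, 0.072]
contact_force: [0.2, 0.3, -0.9]
opening: 0.0111
grip_force: 78.5
```

```bash
python3 - <<'E'
from h import *
now(); a=snap("wrist"); b=snap("scene"); np.savez("pics/w3",im=a[0],d=a[1],K=a[2],Rw=a[3],p=a[4])
np.savez("pics/s3",im=b[0],d=b[1],K=b[2],Rw=b[3],p=b[4])
save("w3",np.hstack([a[0][120:400,130:430],cv2.resize(b[0][260:400,160:310],(300,280),interpolation=cv2.INTER_CUBIC)]))
E
```

```text
t 7.3 p [0.4691 0.3576 0.0927] st [-0.1946  0.1508  0.0927] R [[-0.848, -0.197, 0.493], [-0.169, 0.98, 0.1], [-0.503, 0.002, -0.865]] F [ 0.2  0.3 -0.9] open 0.0111 gf 78.5 q [ 0.63 -0.21  2.13 -0.31  0.76 -0.96]
```

View pics/w3.png

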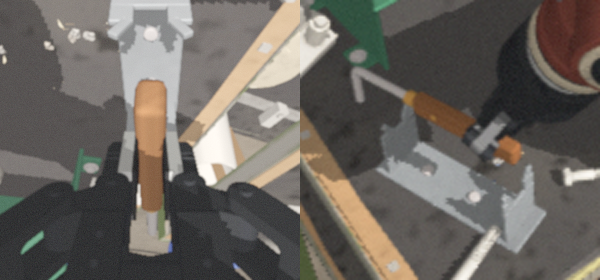

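The left half shows the handle held between the pads. The right half shows the rod lifted level with its hook down, tip at about scene pixel (189,309). I'll measure the rod in the tool frame.

```bash
python3 - <<'E'
from h import *
o=ctrl.get_obs(); R=Ro.from_rotvec(o["tool_rot"]).as_matrix(); tp=o["tool_pos"]
D=np.load("pics/s3.npz"); im,d,K,Rw,p=[D[k] for k in("im","d","K","Rw","p")]; W=world(d,K,Rw,p); hsv=cv2.cvtColor(im,cv2.COLOR_RGB2HSV)
sub=np.zeros(d.shape,bool); sub[285:345,180:275]=1
m=sub&(hsv[...,0]<18)&(hsv[...,1]>110)&(W[...,2]>.08)&(W[...,2]<.14); H=W[m]
m2=sub&(hsv[...,1]<60)&(W[...,2]>.045)&(W[...,0]>.53)&(W[...,2]<.13); r=W[m2]
for n,P in(("handle",H),("rod",r)):
    c=P.mean(0);_,_,V=np.linalg.svd(P-c); v=V[0]*np.sign(V[0][0]); print(n,len(P),c.round(4),"dir",v.round(3),"yaw",np.degrees(np.arctan2(v[1],v[0])).round(1),"pitch",np.degrees(np.arcsin(v[2])).round(1), np.percentile(P,[1,99],axis=0).round(3).tolist())
far=r[r[:,0]>np.percentile(r[:,0],99)-.008]; print("hook pts",len(far),far[:,2].min(),far[:,2].max(),far.mean(0))
top=H[H[:,2]>np.percentile(H[:,2],70)]; print("top handle z by x",np.polyfit(top[:,0],top[:,2],1))
tip=tp+R@np.array([-.0109,.0018,-.0133])+Ro.from_euler("z",11.5,degrees=True).apply([.128,0,-.045]); q=Rw.T@(tip-p); print("pred tip",tip.round(4),"px",(K@q/q[2]).round(1))
b=tip+[0,0,.045]; q=Rw.T@(b-p); print("pred bend px",(K@q/q[2]).round(1))
# fit pixels: lowest hook pixel
ys,xs=np.where(sub&(hsv[...,1]<60)&(hsv[...,2]>130)); k=xs<196; print("hook px cols",xs[k].min(),xs[k].max(),"rows",ys[k].min(),ys[k].max())
E
```

```text
handle 474 [0.4798 0.365  0.1122] dir [ 0.978  0.21  -0.006] yaw 12.1 pitch -0.3 [[0.419, 0.345, 0.1], [0.535, 0.378, 0.119]]
rod 317 [0.5676 0.3821 0.0818] dir [0.411 0.086 0.907] yaw 11.8 pitch 65.1 [[0.54, 0.358, 0.046], [0.599, 0.399, 0.111]]
hook pts 75 0.06326196911805848 0.1105510135104687 [0.59551591 0.38860205 0.08719187]
top handle z by x [0.00014587 0.11681164]
pred tip [0.5955 0.3843 0.0615] px [192.4 309.6   1. ]
pred bend px [188.9 293.6   1. ]
hook px cols 185 195 rows 285 310
```

```bash
cat >> h.py <<'E'
# rod in tool frame: measured at the grasp (tool yaw 11.4, rod yaw 11.5)
RG=Ro.from_rotvec([-0.258,2.604,0.072]).as_matrix()
TIP=np.array([-.0109,.0018,-.0133])+RG.T@Ro.from_euler("z",11.5,degrees=True).apply([.128,0,-.045])
RS=Ro.from_euler("z",-4.9-11.5,degrees=True).as_matrix()@RG
def tipnow():
    o=ctrl.get_obs(); t=o["tool_pos"]+Ro.from_rotvec(o["tool_rot"]).as_matrix()@TIP; print("tip w",t.round(4),"st",to_st(t).round(4)); return t
E
python3 - <<'E'
from h import *
tipnow(); print(RS.round(3).tolist())
plan(st(-.11,.0133,.03)-RS@TIP,RS)
E
```

```text
tip w [0.5953 0.3841 0.0609] st [-0.0711  0.188   0.0609]
[[-0.861, 0.088, 0.501], [0.077, 0.996, -0.043], [-0.503, 0.002, -0.864]]
turn [ 8.1  -0.26 14.24] | 16.4  lin after turn [ 0.0541 -0.1382  0.0047] | 0.148  lin if no/before turn [ 0.0864 -0.12   -0.0134]
```

Emit:
{"api": "jog_arm", "payload": {
  "steps": [
    {"delta_rot": [0, 0, 0], "linear": [-0.0075, 0, -0.013], "grip": 0.004},
    {"delta_rot": [0, 0, 0], "linear": [-0.0075, 0, -0.013], "grip": 0.004},
    {"delta_rot": [0, 0, 0], "linear": [0.0175, 0, -0.01], "grip": 0.004},
    {"delta_rot": [0, 0, 0], "linear": [0.0175, 0, -0.01], "grip": 0.004},
    {"delta_rot": [2.7, -0.09, 4.75], "linear": [0, 0, 0], "grip": 0.004},
    {"delta_rot": [2.7, -0.09, 4.75], "linear": [0, 0, 0], "grip": 0.004},
    {"delta_rot": [2.7, -0.09, 4.75], "linear": [0, 0, 0], "grip": 0.004},
    {"delta_rot": [0, 0, 0], "linear": [0, -0.04, 0], "grip": 0.004},
    {"delta_rot": [0, 0, 0], "linear": [0, -0.04, 0], "grip": 0.004},
    {"delta_rot": [0, 0, 0], "linear": [0, 0, 0], "grip": 0.004}
  ]
}}

```text
t: 8.4
tool_pos: [0.4201, 0.2657, 0.1182]
tool_rot: [0.12, 2.614, -0.032]
contact_force: [-0.3, -0.4, -1.0]
opening: 0.0111
grip_force: 78.7
```

```bash
python3 - <<'E'
from h import *
now();tipnow(); plan(st(-.06,.0133,.022)-RS@TIP,RS)
E
```

```text
t 8.4 p [0.4201 0.2657 0.1182] st [-0.2356  0.0551  0.1182] R [[-0.861, 0.091, 0.5], [0.079, 0.996, -0.046], [-0.502, 0.0, -0.865]] F [-0.3 -0.4 -1. ] open 0.0111 gf 78.7 q [ 0.61 -0.46  2.27 -0.41  0.95 -0.69]
tip w [0.5504 0.2559 0.09  ] st [-0.1049  0.0564  0.09  ]
turn [-0.17 -0.07 -0.12] | 0.2  lin after turn [-0.0047 -0.0436  0.0815] | 0.093  lin if no/before turn [-0.0049 -0.0433  0.0816]
```

Emit:
{"api": "jog_arm", "payload": {
  "steps": [
    {"delta_rot": [0, 0, 0], "linear": [-0.0012, -0.0108, 0.0204], "grip": 0.004},
    {"delta_rot": [0, 0, 0], "linear": [-0.0012, -0.0108, 0.0204], "grip": 0.004},
    {"delta_rot": [0, 0, 0], "linear": [-0.0012, -0.0108, 0.0204], "grip": 0.004},
    {"delta_rot": [0, 0, 0], "linear": [-0.0012, -0.0108, 0.0204], "grip": 0.004},
    {"delta_rot": [0, 0, 0], "linear": [0, 0, 0], "grip": 0.004}
  ]
}}

```text
t: 8.9
tool_pos: [0.4617, 0.2204, 0.0488]
tool_rot: [0.119, 2.616, -0.032]
contact_force: [-0.1, -0.4, -1.2]
opening: 0.0108
grip_force: 78.6
```

```bash
python3 - <<'E'
from h import *
now();t=tipnow()
im,d,K,Rw,p=snap("scene"); W=world(d,K,Rw,p); s=to_st(W); q=Rw.T@(t-p); u,v,_=K@q/q[2]; print("pred tip px",u.round(1),v.round(1))
m=(abs(s[...,0]-to_st(t)[0])<.02)&(abs(s[...,1]-to_st(t)[1])<.03)&(s[...,2]>.012)&(s[...,2]<.075)
P=s[m]; print("hook pts st",len(P),P.mean(0).round(4),np.percentile(P,[3,97],axis=0).round(4).tolist())
u,v=int(u),int(v); save("s4",cv2.resize(im[v-60:v+30,u-60:u+60],(720,540),interpolation=cv2.INTER_CUBIC)); print("crop origin",u-60,v-60)
plan(st(.085,.0133,.022)-RS@TIP,RS)
im,d,K,Rw,p=snap("wrist"); s=to_st(world(d,K,Rw,p))
m=(d>0)&(s[...,0]>.03)&(s[...,0]<.12)&(abs(s[...,1])<.1)&(s[...,2]>.008)&(s[...,2]<.03)
P=s[m]; print("bearing from wrist",len(P),np.percentile(P,[1,50,99],axis=0).round(4).tolist())
E
```

```text
t 8.9 p [0.4617 0.2204 0.0488] st [-0.1903  0.0135  0.0488] R [[-0.863, 0.091, 0.497], [0.078, 0.996, -0.046], [-0.499, -0.001, -0.866]] F [-0.1 -0.4 -1.2] open 0.0108 gf 78.6 q [ 0.45 -0.34  2.31 -0.39  0.75 -0.79]
tip w [0.592  0.2106 0.0202] st [-0.0597  0.0149  0.0202]
pred tip px 261.8 277.6
hook pts st 76 [-0.064   0.0179  0.0495] [[-0.0782, 0.0134, 0.0229], [-0.0569, 0.0211, 0.0676]]
crop origin 201 217
turn [-0.09 -0.11 -0.05] | 0.2  lin after turn [-0.1246 -0.0026  0.0726] | 0.144  lin if no/before turn [-0.1248 -0.0024  0.0724]
bearing from wrist 335 [[0.064, -0.0091, 0.0083], [0.0814, 0.0071, 0.0125], [0.1073, 0.0363, 0.0138]]
```

View pics/s4.png

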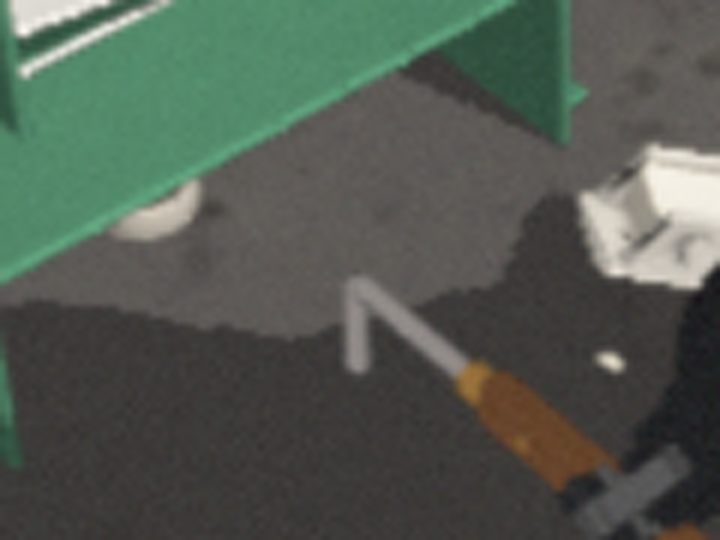

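The hook is level in front of the guard with its tip at crop (357,372), where predicted, and the bearing's front rim is at (155,215). Reach in above the bearing.

Emit:
{"api": "jog_arm", "payload": {
  "steps": [
    {"delta_rot": [0, 0, 0], "linear": [-0.025, -0.0005, 0.0144], "grip": 0.004},
    {"delta_rot": [0, 0, 0], "linear": [-0.025, -0.0005, 0.0144], "grip": 0.004},
    {"delta_rot": [0, 0, 0], "linear": [-0.025, -0.0005, 0.0144], "grip": 0.004},
    {"delta_rot": [0, 0, 0], "linear": [-0.025, -0.0005, 0.0144], "grip": 0.004},
    {"delta_rot": [0, 0, 0], "linear": [-0.025, -0.0005, 0.0144], "grip": 0.004},
    {"delta_rot": [0, 0, 0], "linear": [0, 0, 0], "grip": 0.004}
  ]
}}

```text
t: 9.6
tool_pos: [0.6099, 0.2077, 0.0546]
tool_rot: [0.117, 2.608, -0.027]
contact_force: [-0.0, 0.1, -0.8]
opening: 0.0108
grip_force: 78.7
```

```bash
python3 - <<'E'
from h import *
now();tipnow(); plan(st(.0855,.0133,.005)-RS@TIP,RS)
im,d,K,Rw,p=snap("wrist"); s=to_st(world(d,K,Rw,p))
m=(d>0)&(s[...,0]>.03)&(s[...,0]<.12)&(abs(s[...,1])<.1)&(s[...,2]>.008)&(s[...,2]<.03)
P=s[m]; print("bearing from wrist",len(P),np.percentile(P,[1,50,99],axis=0).round(4).tolist() if len(P) else "")
E
```

```text
t 9.6 p [0.6099 0.2077 0.0546] st [-0.0416  0.0135  0.0546] R [[-0.859, 0.088, 0.505], [0.078, 0.996, -0.042], [-0.507, 0.003, -0.862]] F [-0.   0.1 -0.8] open 0.0108 gf 78.7 q [ 0.3  -0.02  2.03 -0.32  0.65 -0.97]
tip w [0.7404 0.1983 0.0272] st [0.0893 0.0153 0.0272]
turn [ 0.08  0.28 -0.06] | 0.3  lin after turn [ 0.014  -0.002   0.0168] | 0.022  lin if no/before turn [ 0.0141 -0.0021  0.0167]
bearing from wrist 0
```

Emit:
{"api": "jog_arm", "payload": {
  "steps": [
    {"delta_rot": [0, 0, 0], "linear": [0.0055, -0.002, -0.001], "grip": 0.004},
    {"delta_rot": [0, 0, 0], "linear": [0.003, 0, 0.006], "grip": 0.004},
    {"delta_rot": [0, 0, 0], "linear": [0.003, 0, 0.006], "grip": 0.004},
    {"delta_rot": [0, 0, 0], "linear": [0.003, 0, 0.006], "grip": 0.004},
    {"delta_rot": [0, 0, 0], "linear": [0, 0, 0], "grip": 0.004}
  ]
}}

```text
t: 10.15
tool_pos: [0.6002, 0.2048, 0.0272]
tool_rot: [0.115, 2.615, -0.03]
contact_force: [-1.3, -1.0, -0.3]
opening: 0.0109
grip_force: 78.9
```

```bash
python3 - <<'E'
from h import *
now();tipnow()
im,d,K,Rw,p=snap("scene"); save("s5",cv2.resize(im[205:295,180:300],(720,540),interpolation=cv2.INTER_CUBIC))
E
```

```text
t 10.15 p [0.6002 0.2048 0.0272] st [-0.051   0.0098  0.0272] R [[-0.862, 0.088, 0.498], [0.076, 0.996, -0.044], [-0.5, 0.0, -0.866]] F [-1.3 -1.  -0.3] open 0.0109 gf 78.9 q [ 0.3   0.    2.06 -0.34  0.61 -0.95]
tip w [ 0.7306  0.1954 -0.0012] st [ 0.0797  0.0116 -0.0012]
```

Emit:
{"api": "jog_arm", "payload": {
  "steps": [
    {"delta_rot": [0, 0, 0], "linear": [-0.002, 0, -0.0035], "grip": 0.004},
    {"delta_rot": [0, 0, 0], "linear": [0.0087, 0, -0.005], "grip": 0.004},
    {"delta_rot": [0, 0, 0], "linear": [0.013, 0, -0.0075], "grip": 0.004},
    {"delta_rot": [0, 0, 0], "linear": [0.013, 0, -0.0075], "grip": 0.004},
    {"delta_rot": [0, 0, 0], "linear": [0.013, 0, -0.0075], "grip": 0.004},
    {"delta_rot": [0, 0, 0], "linear": [0.013, 0, -0.0075], "grip": 0.004},
    {"delta_rot": [0, 0, 0], "linear": [0, 0, 0], "grip": 0.004}
  ]
}}

```text
t: 10.9
tool_pos: [0.5301, 0.2114, 0.0327]
tool_rot: [0.115, 2.613, -0.029]
contact_force: [1.2, -0.0, -1.6]
opening: 0.0112
grip_force: 78.8
```

```bash
python3 - <<'E'
from h import *
now();tipnow()
im,d,K,Rw,p=snap("scene"); save("s5",cv2.resize(im[205:305,180:300],(720,600),interpolation=cv2.INTER_CUBIC))
E
```

```text
t 10.9 p [0.5301 0.2114 0.0327] st [-0.1214  0.0104  0.0327] R [[-0.861, 0.087, 0.5], [0.076, 0.996, -0.043], [-0.502, 0.001, -0.865]] F [ 1.2 -0.  -1.6] open 0.0112 gf 78.8 q [ 0.37 -0.15  2.2  -0.37  0.65 -0.87]
tip w [0.6605 0.2021 0.0046] st [0.0093 0.0123 0.0046]
```

View pics/s5.png

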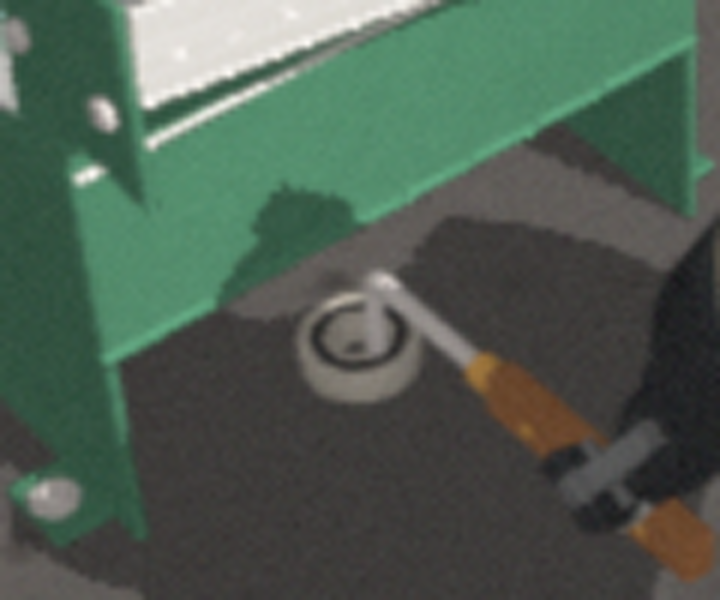

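The hook is in the bore, with the bearing at crop (360,340) following in front of the guard edge. Keep drawing.

Emit:
{"api": "jog_arm", "payload": {
  "steps": [
    {"delta_rot": [0, 0, 0], "linear": [0.0139, 0, -0.008], "grip": 0.004},
    {"delta_rot": [0, 0, 0], "linear": [0.0139, 0, -0.008], "grip": 0.004},
    {"delta_rot": [0, 0, 0], "linear": [0.0139, 0, -0.008], "grip": 0.004},
    {"delta_rot": [0, 0, 0], "linear": [0.0139, 0, -0.008], "grip": 0.004},
    {"delta_rot": [0, 0, 0], "linear": [0.0139, 0, -0.008], "grip": 0.004},
    {"delta_rot": [0, 0, 0], "linear": [0.0139, 0, -0.008], "grip": 0.004},
    {"delta_rot": [0, 0, 0], "linear": [0.0139, 0, -0.008], "grip": 0.004},
    {"delta_rot": [0, 0, 0], "linear": [0.0139, 0, -0.008], "grip": 0.004},
    {"delta_rot": [0, 0, 0], "linear": [0.0139, 0, -0.008], "grip": 0.004},
    {"delta_rot": [0, 0, 0], "linear": [0.0, 0, 0], "grip": 0.004}
  ]
}}

```text
t: 11.95
tool_pos: [0.3875, 0.2243, 0.0325]
tool_rot: [0.114, 2.612, -0.028]
contact_force: [1.3, -0.2, -0.7]
opening: 0.0111
grip_force: 78.8
```

```bash
python3 - <<'E'
from h import *
now();t=tipnow()
for n in("scene","top"):
    im,d,K,Rw,p=snap(n); s=to_st(world(d,K,Rw,p)); 
    m=(d>0)&(abs(s[...,0]-to_st(t)[0]-.005)<.045)&(abs(s[...,1]-.013)<.05)&(s[...,2]>.009)&(s[...,2]<.019); P=s[m]
    print(n,len(P),np.percentile(P,[1,50,99],axis=0).round(4).tolist() if len(P) else "")
E
```

```text
t 11.95 p [0.3875 0.2243 0.0325] st [-0.2646  0.0111  0.0325] R [[-0.861, 0.087, 0.501], [0.076, 0.996, -0.042], [-0.503, 0.002, -0.864]] F [ 1.3 -0.2 -0.7] open 0.0111 gf 78.8 q [ 0.57 -0.5   2.45 -0.44  0.8  -0.67]
tip w [0.5179 0.2151 0.0046] st [-0.1339  0.013   0.0046]
scene 234 [[-0.1428, -0.0016, 0.0092], [-0.124, 0.0203, 0.0122], [-0.0984, 0.039, 0.0156]]
top 304 [[-0.1395, -0.0055, 0.0097], [-0.1163, 0.0162, 0.0135], [-0.0955, 0.038, 0.0176]]
```

Emit:
{"api": "jog_arm", "payload": {
  "steps": [
    {"delta_rot": [0, 0, 0], "linear": [0.0087, 0, -0.005], "grip": 0.004},
    {"delta_rot": [0, 0, 0], "linear": [0.0087, 0, -0.005], "grip": 0.004},
    {"delta_rot": [0, 0, 0], "linear": [0, 0, 0], "grip": 0.004},
    {"delta_rot": [0, 0, 0], "linear": [-0.0025, 0, -0.0105], "grip": 0.004},
    {"delta_rot": [0, 0, 0], "linear": [-0.0065, 0, -0.0112], "grip": 0.004},
    {"delta_rot": [0, 0, 0], "linear": [-0.0075, 0, -0.013], "grip": 0.004},
    {"delta_rot": [0, 0, 0], "linear": [-0.0075, 0, -0.013], "grip": 0.004},
    {"delta_rot": [0, 0, 0], "linear": [-0.0075, 0, -0.013], "grip": 0.004},
    {"delta_rot": [0, 0, 0], "linear": [-0.0075, 0, -0.013], "grip": 0.004},
    {"delta_rot": [0, 0, 0], "linear": [0, 0, 0], "grip": 0.004}
  ]
}}

```text
t: 13.05
tool_pos: [0.3655, 0.2267, 0.1179]
tool_rot: [0.116, 2.61, -0.026]
contact_force: [0.0, 0.4, -0.0]
opening: 0.0109
grip_force: 78.8
```

```bash
python3 - <<'E'
from h import *
now();t=tipnow()
for n in("scene","top"):
    im,d,K,Rw,p=snap(n); s=to_st(world(d,K,Rw,p)); 
    m=(d>0)&(abs(s[...,0]+.135)<.05)&(abs(s[...,1]-.013)<.05)&(s[...,2]>.009)&(s[...,2]<.017); P=s[m]
    print(n,len(P),np.percentile(P,[1,50,99],axis=0).round(4).tolist() if len(P) else "")
# target above rest: tool pose at seat = grasp pose
seat=np.array([.4685,.3567,.0392]); 
plan(seat+[0,0,.085],RG)
print("rest-frame back 40mm variant:"); f=Ro.from_euler("z",11.5,degrees=True).apply([1,0,0]); plan(seat+[0,0,.085]-.04*f,RG)
E
```

```text
t 13.05 p [0.3655 0.2267 0.1179] st [-0.2867  0.0116  0.1179] R [[-0.86, 0.088, 0.503], [0.078, 0.996, -0.041], [-0.505, 0.004, -0.863]] F [ 0.   0.4 -0. ] open 0.0109 gf 78.8 q [ 0.61 -0.71  2.43 -0.38  1.04 -0.74]
tip w [0.496  0.2173 0.0902] st [-0.1558  0.0134  0.0902]
scene 287 [[-0.1663, -0.0049, 0.0092], [-0.1437, 0.0176, 0.012], [-0.1216, 0.039, 0.0154]]
top 283 [[-0.1625, -0.0062, 0.0096], [-0.1398, 0.0128, 0.0135], [-0.1185, 0.0389, 0.0166]]
turn [ -8.26  -0.04 -14.18] | 16.4  lin after turn [-0.1152  0.1079  0.0565] | 0.168  lin if no/before turn [-0.0844  0.1396  0.0384]
rest-frame back 40mm variant:
turn [ -8.26  -0.04 -14.18] | 16.4  lin after turn [-0.0806  0.1078  0.0363] | 0.139  lin if no/before turn [-0.0512  0.1282  0.0192]
```

Emit:
{"api": "jog_arm", "payload": {
  "steps": [
    {"delta_rot": [-2.75, 0, -4.73], "linear": [0, 0, 0], "grip": 0.004},
    {"delta_rot": [-2.75, 0, -4.73], "linear": [0, 0, 0], "grip": 0.004},
    {"delta_rot": [-2.75, 0, -4.73], "linear": [0, 0, 0], "grip": 0.004},
    {"delta_rot": [0, 0, 0], "linear": [-0.0288, 0.027, 0.0141], "grip": 0.004},
    {"delta_rot": [0, 0, 0], "linear": [-0.0288, 0.027, 0.0141], "grip": 0.004},
    {"delta_rot": [0, 0, 0], "linear": [-0.0288, 0.027, 0.0141], "grip": 0.004},
    {"delta_rot": [0, 0, 0], "linear": [-0.0288, 0.027, 0.0141], "grip": 0.004},
    {"delta_rot": [0, 0, 0], "linear": [0, 0, 0], "grip": 0.004},
    {"delta_rot": [0, 0, 0], "linear": [0, 0, 0], "grip": 0.004}
  ]
}}

```text
t: 14.05
tool_pos: [0.4671, 0.3555, 0.1216]
tool_rot: [-0.26, 2.609, 0.068]
contact_force: [-0.2, 0.0, -1.7]
opening: 0.0111
grip_force: 78.9
```

```bash
python3 - <<'E'
from h import *
now();tipnow()
seat=np.array([.4685,.3567,.0392]); plan(seat+[0,0,.03],RG); plan(seat,RG)
im,d,K,Rw,p=snap("wrist"); save("w6",im)
E
```

```text
t 14.05 p [0.4671 0.3555 0.1216] st [-0.1965  0.1486  0.1216] R [[-0.85, -0.197, 0.488], [-0.171, 0.98, 0.097], [-0.498, -0.001, -0.867]] F [-0.2  0.  -1.7] open 0.0111 gf 78.9 q [ 0.63 -0.26  2.11 -0.29  0.82 -0.99]
tip w [0.5947 0.3833 0.0929] st [-0.0717  0.1872  0.0929]
turn [-0.13 -0.31  0.1 ] | 0.3  lin after turn [0.0249 0.0008 0.0461] | 0.052  lin if no/before turn [0.0247 0.0009 0.0462]
turn [-0.13 -0.31  0.1 ] | 0.3  lin after turn [0.04   0.0007 0.072 ] | 0.082  lin if no/before turn [0.0396 0.001  0.0722]
```

Emit:
{"api": "jog_arm", "payload": {
  "steps": [
    {"delta_rot": [0, -0.3, 0], "linear": [0.0074, 0.0003, 0.0136], "grip": 0.004},
    {"delta_rot": [0, 0, 0], "linear": [0.0074, 0.0003, 0.0136], "grip": 0.004},
    {"delta_rot": [0, 0, 0], "linear": [0.0074, 0.0002, 0.0136], "grip": 0.004},
    {"delta_rot": [0, 0, 0], "linear": [0.0074, 0.0002, 0.0136], "grip": 0.004},
    {"delta_rot": [0, 0, 0], "linear": [0.0074, 0, 0.0136], "grip": 0.004},
    {"delta_rot": [0, 0, 0], "linear": [0, 0, 0], "grip": 0.004},
    {"delta_rot": [0, 0, 0], "linear": [0, 0, 0], "grip": 0.004}
  ]
}}

```text
t: 14.8
tool_pos: [0.4696, 0.3567, 0.0475]
tool_rot: [-0.257, 2.599, 0.072]
contact_force: [0.1, 0.3, -0.1]
opening: 0.0111
grip_force: 78.9
```

```bash
python3 - <<'E'
from h import *
now();tipnow(); seat=np.array([.4685,.3567,.0392]); plan(seat,RG)
im,d,K,Rw,p=snap("scene"); save("s6",cv2.resize(im[280:400,170:290],(600,600),interpolation=cv2.INTER_CUBIC))
W=world(d,K,Rw,p); hsv=cv2.cvtColor(im,cv2.COLOR_RGB2HSV)
m=(hsv[...,0]<18)&(hsv[...,1]>110)&(abs(W[...,0]-.473)<.08)&(abs(W[...,1]-.36)<.04)&(W[...,2]>.04); H=W[m]; print("handle top z",np.percentile(H[:,2],[50,90]).round(4))
E
```

```text
t 14.8 p [0.4696 0.3567 0.0475] st [-0.194   0.15    0.0475] R [[-0.845, -0.196, 0.497], [-0.169, 0.981, 0.101], [-0.507, 0.001, -0.862]] F [ 0.1  0.3 -0.1] open 0.0111 gf 78.9 q [ 0.63 -0.14  2.16 -0.35  0.66 -0.91]
tip w [0.5976 0.3845 0.0201] st [-0.069   0.1886  0.0201]
turn [-0.03  0.28  0.  ] | 0.3  lin after turn [0.0051 0.0002 0.0066] | 0.008  lin if no/before turn [0.0052 0.0002 0.0065]
handle top z [0.0712 0.0739]
```

View pics/s6.png

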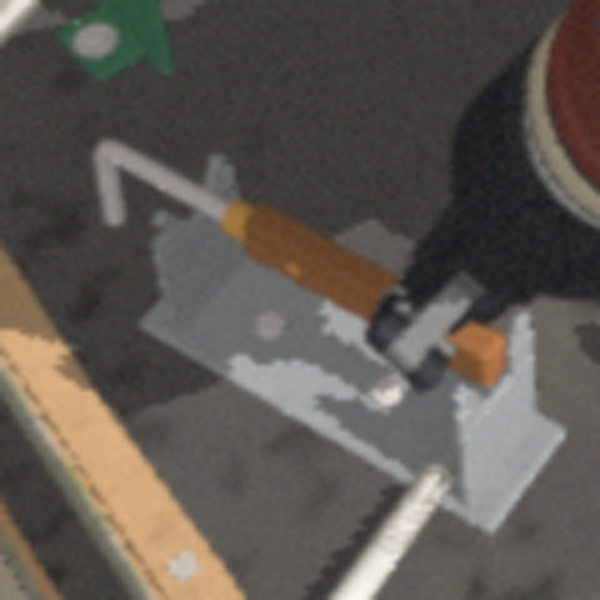

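The rod is between both fork prongs, the rear handle at (480,350) and the front rod at (190,180), about 8 mm above its seat. Lower it.

Emit:
{"api": "jog_arm", "payload": {
  "steps": [
    {"delta_rot": [0, 0.3, 0], "linear": [0.0025, 0, 0.0033], "grip": 0.004},
    {"delta_rot": [0, 0, 0], "linear": [0.0025, 0, 0.0033], "grip": 0.004},
    {"delta_rot": [0, 0, 0], "linear": [0, 0, 0], "grip": 0.004},
    {"delta_rot": [0, 0, 0], "linear": [0, 0, 0], "grip": 0.004}
  ]
}}

```text
t: 15.25
tool_pos: [0.4694, 0.3574, 0.0394]
tool_rot: [-0.258, 2.604, 0.072]
contact_force: [0.3, 0.3, -1.0]
opening: 0.0109
grip_force: 78.9
```

```bash
python3 - <<'E'
from h import *
now();tipnow(); seat=np.array([.4685,.3567,.0392]); plan(seat,RG)
im,d,K,Rw,p=snap("scene"); W=world(d,K,Rw,p); hsv=cv2.cvtColor(im,cv2.COLOR_RGB2HSV)
m=(hsv[...,0]<18)&(hsv[...,1]>110)&(abs(W[...,0]-.473)<.08)&(abs(W[...,1]-.36)<.04)&(W[...,2]>.04); H=W[m]; print("handle top z",np.percentile(H[:,2],[50,90]).round(4))
D=np.load("pics/scene.npz"); im,d,K,Rw,p=[D[k] for k in("im","d","K","Rw","p")]; W=world(d,K,Rw,p); hsv=cv2.cvtColor(im,cv2.COLOR_RGB2HSV)
m=(hsv[...,0]<18)&(hsv[...,1]>110)&(abs(W[...,0]-.473)<.08)&(abs(W[...,1]-.36)<.04)&(W[...,2]>.04); H=W[m]; print("initially",np.percentile(H[:,2],[50,90]).round(4))
E
```

```text
t 15.25 p [0.4694 0.3574 0.0394] st [-0.1943  0.1507  0.0394] R [[-0.848, -0.197, 0.493], [-0.17, 0.98, 0.1], [-0.503, 0.001, -0.864]] F [ 0.3  0.3 -1. ] open 0.0109 gf 78.9 q [ 0.63 -0.12  2.16 -0.36  0.65 -0.9 ]
tip w [0.5972 0.3852 0.0113] st [-0.0694  0.1893  0.0113]
turn [-0.01  0.    0.02] | 0.0  lin after turn [ 0.001  -0.0005 -0.0004] | 0.001  lin if no/before turn [ 0.001  -0.0005 -0.0004]
handle top z [0.0632 0.0657]
initially [0.0632 0.0657]
```

Emit:
{"api": "jog_arm", "payload": {
  "steps": [
    {"delta_rot": [0, 0, 0], "linear": [0.0003, 0, 0.0005], "grip": 0.004},
    {"delta_rot": [0, 0, 0], "linear": [0, 0, 0], "grip": 0.045},
    {"delta_rot": [0, 0, 0], "linear": [0, 0, 0], "grip": 0.045},
    {"delta_rot": [0, 0, 0], "linear": [0, 0, 0], "grip": 0.045},
    {"delta_rot": [0, 0, 0], "linear": [0, 0, 0], "grip": 0.045},
    {"delta_rot": [0, 0, 0], "linear": [0, 0, -0.02], "grip": 0.045},
    {"delta_rot": [0, 0, 0], "linear": [0, 0, -0.03], "grip": 0.045},
    {"delta_rot": [0, 0, 0], "linear": [0, 0, -0.03], "grip": 0.045},
    {"delta_rot": [0, 0, 0], "linear": [0, 0, -0.03], "grip": 0.045},
    {"delta_rot": [0, 0, 0], "linear": [0, 0, 0], "grip": 0.045}
  ]
}}

```text
t: 16.3
tool_pos: [0.4162, 0.3481, 0.1389]
tool_rot: [-0.258, 2.597, 0.078]
contact_force: [0.6, -0.6, 1.0]
opening: 0.0449
grip_force: 0.0
```

```bash
python3 - <<'E'
from h import *
now()
im,d,K,Rw,p=snap("scene"); W=world(d,K,Rw,p); hsv=cv2.cvtColor(im,cv2.COLOR_RGB2HSV)
m=(hsv[...,0]<18)&(hsv[...,1]>110)&(abs(W[...,0]-.473)<.08)&(abs(W[...,1]-.36)<.04)&(W[...,2]>.04); H=W[m]; print("handle top z",np.percentile(H[:,2],[50,90]).round(4),len(H),cv2.minAreaRect((H[:,:2]*1000).astype(np.float32)))
im,d,K,Rw,p=snap("wrist"); save("w7",im); s=to_st(world(d,K,Rw,p))
m=(d>0)&(abs(s[...,0]+.14)<.06)&(abs(s[...,1]-.015)<.06)&(s[...,2]>.008)&(s[...,2]<.022); P=s[m]; print("bearing wrist",len(P),np.percentile(P,[1,50,99],axis=0).round(4).tolist() if len(P) else "")
# over bearing, pointing down, fingers closing along st y
plan(st(-.142,.016,.15),Rt(-4.9,0))
E
```

```text
t 16.3 p [0.4162 0.3481 0.1389] st [-0.2466  0.1369  0.1389] R [[-0.844, -0.198, 0.498], [-0.168, 0.98, 0.105], [-0.509, 0.005, -0.861]] F [ 0.6 -0.6  1. ] open 0.0449 gf 0.0 q [ 0.69 -0.4   2.2  -0.31  0.89 -0.94]
handle top z [0.0631 0.0657] 577 ((478.8750305175781, 363.2354431152344), (120.7193832397461, 14.87887954711914), 11.76554012298584)
bearing wrist 1370 [[-0.1659, -0.0064, 0.0082], [-0.1465, 0.0152, 0.0126], [-0.1212, 0.0381, 0.0142]]
turn [ 4.42 30.03 15.86] | 34.2  lin after turn [-0.1053 -0.1193 -0.0156] | 0.16  lin if no/before turn [-0.0665 -0.144   0.0203]
```

Emit:
{"api": "jog_arm", "payload": {
  "steps": [
    {"delta_rot": [0.88, 6, 3.17], "linear": [0, 0, 0], "grip": 0.07},
    {"delta_rot": [0.88, 6, 3.17], "linear": [0, 0, 0], "grip": 0.07},
    {"delta_rot": [0.88, 6, 3.17], "linear": [0, 0, 0], "grip": 0.07},
    {"delta_rot": [0.88, 6, 3.17], "linear": [0, 0, 0], "grip": 0.07},
    {"delta_rot": [0.88, 6, 3.17], "linear": [0, 0, 0], "grip": 0.07},
    {"delta_rot": [0, 0, 0], "linear": [-0.0263, -0.0298, -0.004], "grip": 0.07},
    {"delta_rot": [0, 0, 0], "linear": [-0.0263, -0.0298, -0.004], "grip": 0.07},
    {"delta_rot": [0, 0, 0], "linear": [-0.0263, -0.0298, -0.004], "grip": 0.07},
    {"delta_rot": [0, 0, 0], "linear": [-0.0263, -0.0298, -0.004], "grip": 0.07},
    {"delta_rot": [0, 0, 0], "linear": [0, 0, 0], "grip": 0.07}
  ]
}}

```text
t: 17.4
tool_pos: [0.512, 0.2148, 0.1481]
tool_rot: [-0.144, -3.136, 0.004]
contact_force: [0.6, 0.5, -0.3]
opening: 0.0702
grip_force: 0.0
```

```bash
python3 - <<'E'
from h import *
now()
im,d,K,Rw,p=snap("wrist"); save("w8",im); s=to_st(world(d,K,Rw,p))
m=(d>0)&(abs(s[...,0]+.14)<.06)&(abs(s[...,1]-.015)<.06)&(s[...,2]>.008)&(s[...,2]<.022); P=s[m]; print("bearing wrist",len(P),np.percentile(P,[1,50,99],axis=0).round(4).tolist() if len(P) else "")
c,r=cv2.minEnclosingCircle((P[:,:2]*1000).astype(np.float32)); print(c,r)
plan(st(c[0]/1000,c[1]/1000,.03),Rt(-4.9,0)); plan(st(c[0]/1000,c[1]/1000,.003),Rt(-4.9,0))
# lane check: rails/rollers from top
im,d,K,Rw,p=[np.load("pics/top.npz")[k] for k in("im","d","K","Rw","p")]; s=to_st(world(d,K,Rw,p))
for y in(-.05,0,.05,.09):
    q=s[(abs(s[...,1]-y)<.006)&(s[...,2]>.2)&(s[...,0]<.08)]; rr=q[abs(q[:,0]+.012)<.02]; print(y,"x",np.percentile(q[:,0],[2,98]).round(4),"roller z",np.percentile(rr[:,2],[50,90]).round(4),"max z",np.percentile(q[:,2],98).round(4))
E
```

```text
t 17.4 p [0.512  0.2148 0.1481] st [-0.1397  0.0123  0.1481] R [[-0.996, 0.091, -0.002], [0.091, 0.996, -0.003], [0.002, -0.003, -1.0]] F [ 0.6  0.5 -0.3] open 0.0702 gf 0.0 q [ 0.26 -0.07  1.83 -0.    1.38 -1.21]
bearing wrist 1564 [[-0.165, -0.007, 0.0092], [-0.1431, 0.0149, 0.0123], [-0.1202, 0.0367, 0.0143]]
(-142.41299438476562, 14.884139060974121) 23.56804656982422
turn [-0.11 -0.2  -0.26] | 0.3  lin after turn [0.0011 0.0011 0.1178] | 0.118  lin if no/before turn [0.0007 0.0013 0.1178]
turn [-0.11 -0.2  -0.26] | 0.3  lin after turn [0.0011 0.0011 0.1448] | 0.145  lin if no/before turn [0.0006 0.0014 0.1448]
-0.05 x [-0.3191  0.0173] roller z [0.2258 0.2277] max z 0.9958
0 x [-0.047   0.0204] roller z [0.2297 0.2315] max z 0.2454
0.05 x [-0.0473  0.0195] roller z [0.2373 0.2393] max z 0.2519
0.09 x [-0.0471  0.0193] roller z [0.2421 0.2441] max z 0.2567
```

Emit:
{"api": "jog_arm", "payload": {
  "steps": [
    {"delta_rot": [0, 0, -0.2], "linear": [0.001, 0.001, 0.028], "grip": 0.07},
    {"delta_rot": [0, 0, 0], "linear": [0.0005, 0.0005, 0.028], "grip": 0.07},
    {"delta_rot": [0, 0, 0], "linear": [0, 0, 0.028], "grip": 0.07},
    {"delta_rot": [0, 0, 0], "linear": [0, 0, 0.028], "grip": 0.07},
    {"delta_rot": [0, 0, 0], "linear": [0, 0, 0.02], "grip": 0.07},
    {"delta_rot": [0, 0, 0], "linear": [0, 0, 0.008], "grip": 0.07},
    {"delta_rot": [0, 0, 0], "linear": [0, 0, 0], "grip": 0.07},
    {"delta_rot": [0, 0, 0], "linear": [0, 0, 0], "grip": 0.07}
  ]
}}

```text
t: 18.25
tool_pos: [0.5085, 0.2206, 0.0102]
tool_rot: [-0.128, -3.139, 0.001]
contact_force: [0.5, -0.0, 0.3]
opening: 0.07
grip_force: 0.0
```

```bash
python3 - <<'E'
from h import *
now(); plan(st(-.1424,.0149,.003),Rt(-4.9,0))
im,d,K,Rw,p=snap("wrist"); save("w9",im); s=to_st(world(d,K,Rw,p))
# finger tip heights: points near |y| 30-50mm of tool with z<.08
for sg in(1,-1):
    m=(d>0)&(abs(s[...,0]+.142)<.02)&(sg*(s[...,1]-.0149)>.028)&(sg*(s[...,1]-.0149)<.06)&(s[...,2]>.003)&(s[...,2]<.06); P=s[m]; print(sg,len(P),np.percentile(P,[1,50,99],axis=0).round(4).tolist() if len(P) else "")
E
```

```text
t 18.25 p [0.5085 0.2206 0.0102] st [-0.1437  0.0177  0.0102] R [[-0.997, 0.082, -0.0], [0.082, 0.997, -0.001], [0.0, -0.001, -1.0]] F [ 0.5 -0.   0.3] open 0.07 gf 0.0 q [ 0.28  0.09  1.92 -0.    1.13 -1.21]
turn [-0.04 -0.01  0.22] | 0.2  lin after turn [-0.0013 -0.0028  0.0072] | 0.008  lin if no/before turn [-0.0013 -0.0028  0.0072]
1 923 [[-0.1563, 0.053, 0.042], [-0.1517, 0.0534, 0.0529], [-0.1341, 0.0665, 0.0599]]
-1 911 [[-0.1559, -0.0301, 0.0418], [-0.1512, -0.0169, 0.0528], [-0.1339, -0.0164, 0.0599]]
```

View pics/w9.png

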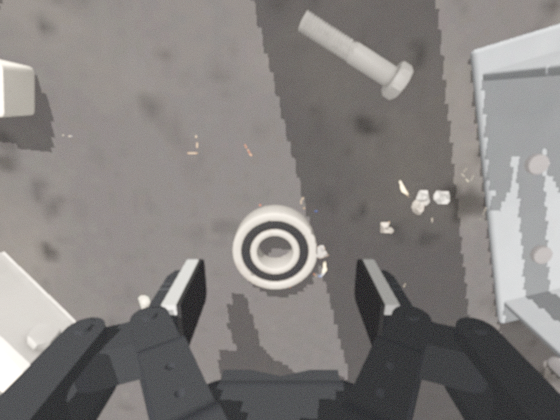

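The bearing is between the fingers at (275,248), with the pad ends at about (195,262) and (370,262). I'll check the pad end height.

```bash
python3 - <<'E'
from h import *
im,d,K,Rw,p=snap("wrist"); s=to_st(world(d,K,Rw,p))
for v in range(254,300,5): print(v,[ (s[v,u]*1000).round(0).astype(int).tolist() for u in(175,185,195,203)])
E
```

```text
254 [[-133, -46, -2], [-133, -39, -2], [-133, -33, -2], [-133, -28, -1]]
259 [[-130, -45, 0], [-130, -40, -2], [-130, -33, 0], [-130, -29, -1]]
264 [[-127, -46, -1], [-155, -23, 51], [-155, -19, 51], [-152, -17, 45]]
269 [[-123, -46, -1], [-155, -22, 54], [-155, -17, 56], [-150, -17, 46]]
274 [[-151, -28, 51], [-155, -21, 59], [-155, -17, 59], [-148, -17, 47]]
279 [[-151, -26, 56], [-154, -20, 61], [-153, -17, 60], [-145, -17, 47]]
284 [[-154, -23, 65], [-155, -19, 66], [-151, -17, 60], [-143, -17, 48]]
289 [[-155, -22, 69], [-156, -17, 71], [-149, -17, 60], [-142, -17, 49]]
294 [[-155, -21, 73], [-155, -17, 73], [-147, -17, 61], [-139, -17, 48]]
299 [[-155, -20, 76], [-153, -17, 73], [-145, -17, 62], [-137, -16, 51]]
```

Emit:
{"api": "jog_arm", "payload": {
  "steps": [
    {"delta_rot": [0, 0, 0.2], "linear": [-0.001, -0.002, 0.0035], "grip": 0.07},
    {"delta_rot": [0, 0, 0], "linear": [0, 0, 0.0035], "grip": 0.07},
    {"delta_rot": [0, 0, 0], "linear": [0, 0, 0], "grip": 0.07}
  ]
}}

```text
t: 18.65
tool_pos: [0.5088, 0.2178, 0.0024]
tool_rot: [-0.135, -3.137, 0.002]
contact_force: [-0.1, -0.1, 0.5]
opening: 0.0702
grip_force: 0.0
```

```bash
python3 - <<'E'
from h import *
now()
im,d,K,Rw,p=snap("scene"); s=to_st(world(d,K,Rw,p))
m=(d>0)&(abs(s[...,0]+.1424)<.025)&(abs(s[...,1]-.0149-.045)<.025)&(s[...,2]>.004)&(s[...,2]<.1); print(m.sum())
v,u=np.where(m); print(u.min(),u.max(),v.min(),v.max())
for z in np.arange(.004,.06,.006):
    q=s[m&(abs(s[...,2]-z-.003)<.003)]; print(z.round(3),len(q),q.mean(0).round(3) if len(q) else "")
save("s9",cv2.resize(im[210:310,180:300],(720,600),interpolation=cv2.INTER_CUBIC))
E
```

```text
t 18.65 p [0.5088 0.2178 0.0024] st [-0.1431  0.0149  0.0024] R [[-0.996, 0.086, -0.001], [0.086, 0.996, -0.001], [0.001, -0.001, -1.0]] F [-0.1 -0.1  0.5] open 0.0702 gf 0.0 q [ 0.27  0.1   1.92 -0.    1.11 -1.21]
362
255 284 277 314
0.004 17 [-0.148  0.038  0.007]
0.01 16 [-0.146  0.038  0.012]
0.016 0 
0.022 0 
0.028 0 
0.034 9 [-0.152  0.057  0.037]
0.04 16 [-0.15   0.06   0.044]
0.046 22 [-0.151  0.059  0.049]
0.052 18 [-0.149  0.061  0.055]
0.058 22 [-0.151  0.06   0.061]
```

View pics/s9.png

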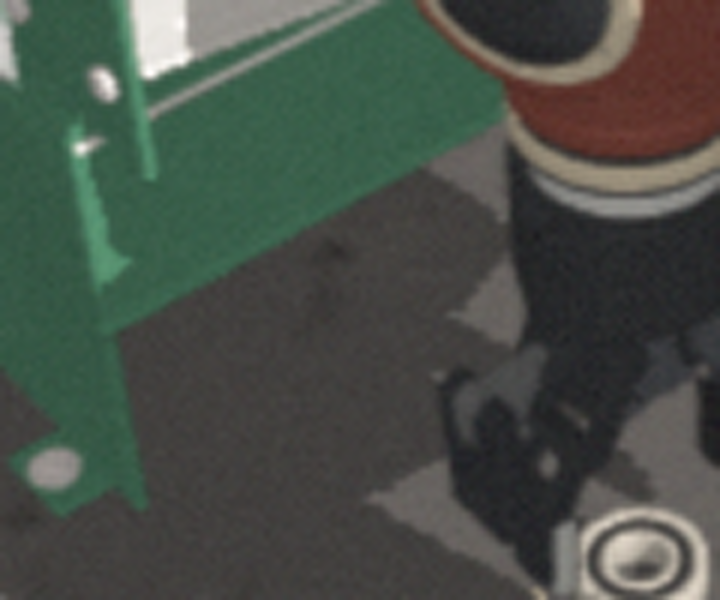

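```bash
python3 - <<'E'
from h import *
def ext(W,d,R,tp,n):
    q=(W-tp)@R; m=(d>0)&(abs(q[...,0])<.014)&(abs(q[...,1])<.06)&(q[...,2]>-.08)&(q[...,2]<.01)
    P=q[m]; print(n,"count",len(P))
    for a in np.arange(-.06,.01,.006):
        k=P[(P[:,2]>=a)&(P[:,2]<a+.006)]
        if len(k): print("  z",a.round(3),len(k),"y",np.percentile(k[:,1],[2,50,98]).round(3))
D=np.load("pics/s3.npz"); d=D["d"]; W=world(*[D[k] for k in("d","K","Rw","p")])
R=Ro.from_rotvec([-.258,2.604,.072]).as_matrix(); ext(W,d,R,np.array([.4691,.3576,.0927]),"s3 open .011")
o=ctrl.get_obs(); R=Ro.from_rotvec(o["tool_rot"]).as_matrix()
im,d,K,Rw,p=snap("scene"); ext(world(d,K,Rw,p),d,R,o["tool_pos"],"now")
E
```

```text
s3 open .011 count 90
  z -0.06 1 y [0.015 0.015 0.015]
  z -0.054 1 y [0.013 0.013 0.013]
  z -0.024 19 y [-0.002  0.003  0.008]
  z -0.018 10 y [-0.003  0.009  0.009]
  z -0.012 5 y [0.008 0.009 0.01 ]
  z -0.006 5 y [0.008 0.008 0.009]
now count 927
  z -0.06 38 y [-0.045  0.036  0.051]
  z -0.054 46 y [-0.045 -0.033  0.051]
  z -0.048 44 y [-0.045  0.003  0.05 ]
  z -0.042 40 y [-0.041 -0.033  0.049]
  z -0.036 10 y [-0.034 -0.033  0.043]
  z -0.018 7 y [-0.014  0.017  0.025]
  z -0.012 171 y [-0.02   0.002  0.025]
  z -0.006 39 y [-0.011  0.005  0.025]
  z -0.0 378 y [-0.058  0.024  0.058]
  z 0.006 22 y [-0.052 -0.008  0.041]
```

```bash
python3 - <<'E'
from h import *
o=ctrl.get_obs(); R=Ro.from_rotvec(o["tool_rot"]).as_matrix()
im,d,K,Rw,p=snap("scene"); W=world(d,K,Rw,p)
def px(x,y,z):
    q=Rw.T@(o["tool_pos"]+R@np.array([x,y,z])-p); return (K@q/q[2])[:2].round(0)
print("pred pad end (z=-.009), left finger",px(0,.035,-.009),"right",px(0,-.035,-.009)," at z=-.033",px(0,.035,-.033))
for v in range(296,330,2): print(v,[(int(im[v,u].mean()),*( (W[v,u]-o["tool_pos"])@R*1000).round(0).astype(int).tolist()) for u in(266,270,274,278)])
E
```

```text
pred pad end (z=-.009), left finger [274. 312.] right [300. 294.]  at z=-.033 [273. 304.]
296 [(36, 14, 61, -87), (37, 9, 49, -74), (78, 15, 44, -75), (102, -37, -6, 7)]
298 [(38, 16, 63, -85), (38, 8, 48, -66), (127, 12, 42, -65), (186, -21, 6, -10)]
300 [(40, -4, 50, -52), (41, 8, 49, -62), (130, 12, 42, -60), (145, -16, 11, -12)]
302 [(42, -4, 49, -45), (39, 7, 48, -55), (131, 13, 43, -55), (73, -15, 12, -7)]
304 [(78, -33, 30, 1), (39, 7, 48, -48), (134, 11, 42, -47), (74, -11, 15, -6)]
306 [(93, -30, 32, 3), (42, 9, 50, -45), (132, 10, 41, -39), (132, -6, 19, -9)]
308 [(64, -24, 36, 1), (108, -19, 30, 2), (117, 13, 44, -39), (178, -1, 23, -10)]
310 [(62, -23, 37, 6), (81, -17, 31, 5), (94, -9, 27, 1), (125, 1, 25, -6)]
312 [(63, -17, 42, 3), (67, -11, 36, 1), (167, -7, 29, 3), (109, 0, 24, 1)]
314 [(64, -15, 44, 5), (64, -8, 39, 3), (67, -4, 32, 5), (71, 3, 27, 3)]
316 [(63, -10, 48, 4), (66, -6, 41, 5), (63, 1, 35, 4), (65, 5, 28, 6)]
318 [(62, -6, 51, 4), (57, -1, 45, 4), (63, 5, 39, 3), (64, 12, 34, 1)]
320 [(64, -1, 55, 3), (66, 4, 48, 4), (64, 10, 43, 2), (61, 14, 36, 4)]
322 [(65, 3, 58, 3), (68, 7, 51, 4), (63, 13, 46, 3), (64, 18, 40, 3)]
324 [(65, 6, 61, 3), (63, 10, 54, 5), (60, 16, 48, 4), (66, 23, 43, 2)]
326 [(166, 11, 65, 1), (64, 15, 57, 4), (57, 22, 52, 2), (63, 25, 45, 5)]
328 [(79, 14, 67, 3), (67, 18, 60, 5), (67, 24, 55, 3), (65, 30, 49, 3)]
```

```bash
python3 - <<'E'
from h import *
c=ctrl.camera_info("wrist"); T=np.array(c["T_tool_cam"]); K=np.array(c["camera_matrix"])
def f(d,n):
    q=world(d,K,T[:3,:3],T[:3,3])
    for sg in(1,-1):
        m=(d>0)&(abs(q[...,0])<.02)&(sg*q[...,1]>.004)&(sg*q[...,1]<.06)&(q[...,2]>-.08)&(q[...,2]<-.003)
        m[:240]=0
        P=q[m]; print(n,sg,len(P),"z max",np.percentile(P[:,2],[95,99,99.9]).round(4),"inner y",np.percentile(sg*P[:,1],[1,5]).round(4),"x",np.percentile(P[:,0],[1,99]).round(3))
for n in("w2","w3"): f(np.load(f"pics/{n}.npz")["d"],n)
f(ctrl.get_image("wrist")[1],"now")
E
```

```text
w2 1 4867 z max [-0.035  -0.0292 -0.026 ] inner y [0.0228 0.0229] x [-0.01   0.015]
w2 -1 4835 z max [-0.0353 -0.0292 -0.0264] inner y [0.0218 0.0219] x [-0.009  0.015]
w3 1 5592 z max [-0.0336 -0.025  -0.0178] inner y [0.0045 0.006 ] x [-0.01   0.015]
w3 -1 5388 z max [-0.0353 -0.028  -0.018 ] inner y [0.0045 0.0051] x [-0.009  0.015]
now 1 5127 z max [-0.0088 -0.0073 -0.0034] inner y [0.005  0.0084] x [-0.018  0.015]
now -1 5112 z max [-0.0089 -0.0075 -0.0035] inner y [0.005  0.0085] x [-0.018  0.015]
```

Emit:
{"api": "jog_arm", "payload": {
  "steps": [
    {"delta_rot": [0, 0, 0], "linear": [0, 0, 0], "grip": 0.04},
    {"delta_rot": [0, 0, 0], "linear": [0, 0, 0], "grip": 0.04},
    {"delta_rot": [0, 0, 0], "linear": [0, 0, 0], "grip": 0.04},
    {"delta_rot": [0, 0, 0], "linear": [0, 0, 0], "grip": 0.04},
    {"delta_rot": [0, 0, 0], "linear": [0, 0, 0], "grip": 0.04}
  ],
  "newtons": 40
}}

```text
t: 19.35
tool_pos: [0.5091, 0.218, 0.0027]
tool_rot: [-0.135, -3.138, 0.001]
contact_force: [0.2, -0.1, 0.0]
opening: 0.0396
grip_force: 0.0
```

The pads closed above the bearing, so the real pad ends sit about 26 mm behind the TCP at this opening. Reopen and go 26 mm lower.

Emit:
{"api": "jog_arm", "payload": {
  "steps": [
    {"delta_rot": [0, 0, 0], "linear": [0, 0, 0], "grip": 0.065},
    {"delta_rot": [0, 0, 0], "linear": [0, 0, 0], "grip": 0.065},
    {"delta_rot": [0, 0, 0], "linear": [0, 0, 0], "grip": 0.065},
    {"delta_rot": [0, 0, 0], "linear": [0, 0, 0.007], "grip": 0.065},
    {"delta_rot": [0, 0, 0], "linear": [0, 0, 0.007], "grip": 0.065},
    {"delta_rot": [0, 0, 0], "linear": [0, 0, 0.007], "grip": 0.065},
    {"delta_rot": [0, 0, 0], "linear": [0, 0, 0.004], "grip": 0.065},
    {"delta_rot": [0, 0, 0], "linear": [0, 0, 0], "grip": 0.065}
  ]
}}

```text
t: 20.15
tool_pos: [0.5081, 0.2177, -0.0236]
tool_rot: [-0.134, -3.136, 0.002]
contact_force: [0.8, 0.0, -0.6]
opening: 0.0648
grip_force: 0.0
```

```bash
python3 - <<'E'
from h import *
now(); o=ctrl.get_obs()
im,d,K,Rw,p=snap("wrist"); s=to_st(world(d,K,Rw,p))
for sg in(1,-1):
    m=(d>0)&(abs(s[...,0]+.142)<.02)&(sg*(s[...,1]-.0149)>.027)&(sg*(s[...,1]-.0149)<.06)&(s[...,2]>.003)&(s[...,2]<.06); m[:230]=0; P=s[m]; print(sg,len(P),np.percentile(P,[.1,1,50],axis=0).round(4).tolist())
m=(d>0)&(abs(s[...,0]+.14)<.04)&(abs(s[...,1]-.015)<.027)&(s[...,2]>.008)&(s[...,2]<.022); P=s[m]; print("bearing",np.percentile(P,[1,99],axis=0).round(4).tolist())
E
```

```text
t 20.15 p [ 0.5081  0.2177 -0.0236] st [-0.1439  0.0148 -0.0236] R [[-0.996, 0.086, -0.003], [0.086, 0.996, -0.001], [0.003, -0.002, -1.0]] F [ 0.8  0.  -0.6] open 0.0648 gf 0.0 q [ 0.27  0.15  1.93 -0.    1.07 -1.21]
1 5525 [[-0.1588, 0.045, 0.0064], [-0.1584, 0.047, 0.009], [-0.1521, 0.0545, 0.0497]]
-1 5390 [[-0.1588, -0.0449, 0.0067], [-0.1584, -0.0439, 0.0091], [-0.1522, -0.0233, 0.0491]]
bearing [[-0.1657, -0.0067, 0.0084], [-0.1211, 0.037, 0.0139]]
```

Emit:
{"api": "jog_arm", "payload": {
  "steps": [
    {"delta_rot": [0, 0, 0], "linear": [0, 0, 0], "grip": 0.03},
    {"delta_rot": [0, 0, 0], "linear": [0, 0, 0], "grip": 0.03},
    {"delta_rot": [0, 0, 0], "linear": [0, 0, 0], "grip": 0.03},
    {"delta_rot": [0, 0, 0], "linear": [0, 0, 0], "grip": 0.03},
    {"delta_rot": [0, 0, 0], "linear": [0, 0, 0], "grip": 0.03},
    {"delta_rot": [0, 0, 0], "linear": [0, 0, -0.002], "grip": 0.03}
  ],
  "newtons": 60
}}

```text
t: 20.8
tool_pos: [0.5087, 0.2179, -0.0206]
tool_rot: [-0.134, -3.137, 0.002]
contact_force: [0.1, 0.4, -1.6]
opening: 0.0433
grip_force: 61.0
```

Emit:
{"api": "jog_arm", "payload": {
  "steps": [
    {"delta_rot": [0, 0, 0], "linear": [0.002, 0, -0.01], "grip": 0.03},
    {"delta_rot": [0, 0, 0], "linear": [0.004, 0, -0.035], "grip": 0.03},
    {"delta_rot": [0, 0, 0], "linear": [0.004, 0, -0.035], "grip": 0.03},
    {"delta_rot": [0, 0, 0], "linear": [0.004, 0, -0.035], "grip": 0.03},
    {"delta_rot": [0, 0, 0], "linear": [0.004, 0, -0.035], "grip": 0.03},
    {"delta_rot": [0, 0, 0], "linear": [0, 0, -0.035], "grip": 0.03},
    {"delta_rot": [0, 0, 0], "linear": [0, 0, -0.035], "grip": 0.03},
    {"delta_rot": [0, 0, 0], "linear": [0, 0, -0.035], "grip": 0.03},
    {"delta_rot": [0, 0, 0], "linear": [0, 0, -0.035], "grip": 0.03},
    {"delta_rot": [-6.9, 0, 0], "linear": [0, 0, 0], "grip": 0.03}
  ]
}}

```text
t: 21.8
tool_pos: [0.4934, 0.2226, 0.2769]
tool_rot: [0.126, 3.119, 0.196]
contact_force: [0.2, 0.4, -1.0]
opening: 0.0436
grip_force: 61.5
```

Emit:
{"api": "jog_arm", "payload": {
  "steps": [
    {"delta_rot": [0, 0, 0], "linear": [0, 0, 0], "grip": 0.03},
    {"delta_rot": [0, 0, 0], "linear": [0, 0, 0], "grip": 0.03}
  ]
}}

```text
t: 22.0
tool_pos: [0.4906, 0.219, 0.2688]
tool_rot: [0.136, 3.131, 0.184]
contact_force: [0.0, -0.2, -0.4]
opening: 0.0434
grip_force: 61.6
```

```bash
cat >> h.py <<'E'
RL=Ro.from_rotvec(ex*.12).as_matrix()@Rt(-4.9,0)
ln=np.array([0,-np.sin(.12),np.cos(.12)]);ly=np.array([0,np.cos(.12),np.sin(.12)])
def lane(x,y,z): return st(*(np.array([-.0125+x,0,.232])+y*ly+z*ln))
E
python3 - <<'E'
from h import *
now(); im,d,K,Rw,p=snap("wrist"); np.savez("pics/w10",im=im,d=d); s=to_st(world(d,K,Rw,p)); o=ctrl.get_obs(); R=Ro.from_rotvec(o["tool_rot"]).as_matrix()
q=(world(d,K,Rw,p)-o["tool_pos"])@R
m=(d>0)&(abs(q[...,0])<.03)&(abs(q[...,1])<.0195)&(q[...,2]>-.06)&(q[...,2]<-.005); P=q[m]; print("bearing in tool",len(P),np.percentile(P,[1,10,50,99],axis=0).round(4).tolist())
m&=q[...,2]>np.percentile(P[:,2],30)-.01
B=np.array([0,0,-.0295])
for z in(.06,.0075): plan(lane(0,.045,z)-RL@B,RL)
# lane from wrist view
for y in(0,.045,.08):
    k=(d>0)&(abs(s[...,1]-y)<.006)&(s[...,2]>.22)&(s[...,2]<.27)&(abs(s[...,0]+.013)<.05); Q=s[k]; print(y,len(Q),np.percentile(Q[:,0],[1,99]).round(4),np.percentile(Q[:,2],[5,50,95]).round(4)) if len(Q) else print(y,"none")
E
```

```text
t 22.0 p [0.4906 0.219  0.2688] st [-0.1614  0.0146  0.2688] R [[-0.996, 0.087, 0.008], [0.087, 0.989, 0.117], [0.003, 0.117, -0.993]] F [ 0.  -0.2 -0.4] open 0.0434 gf 61.6 q [ 0.22 -0.23  1.78  0.11  1.56 -1.27]
bearing in tool 6654 [[-0.0216, -0.019, -0.0356], [-0.016, -0.015, -0.0349], [0.0032, -0.0002, -0.0338], [0.0231, 0.019, -0.0221]]
turn [-0.15 -0.18 -0.06] | 0.2  lin after turn [-0.149   0.0258  0.0038] | 0.151  lin if no/before turn [-0.149   0.0259  0.0032]
turn [-0.15 -0.18 -0.06] | 0.2  lin after turn [-0.149   0.0258  0.0563] | 0.161  lin if no/before turn [-0.1492  0.0261  0.0557]
0 262 [-0.0464 -0.044 ] [0.2213 0.2293 0.2372]
0.045 361 [-0.0497 -0.0443] [0.2205 0.2301 0.2406]
0.08 none
```

Emit:
{"api": "jog_arm", "payload": {
  "steps": [
    {"delta_rot": [0, 0, 0], "linear": [-0.0298, 0.0052, 0], "grip": 0.03},
    {"delta_rot": [0, 0, 0], "linear": [-0.0298, 0.0052, 0], "grip": 0.03},
    {"delta_rot": [0, 0, 0], "linear": [-0.0298, 0.0052, 0], "grip": 0.03},
    {"delta_rot": [0, 0, 0], "linear": [-0.0298, 0.0052, 0], "grip": 0.03},
    {"delta_rot": [0, 0, 0], "linear": [-0.0298, 0.0052, 0], "grip": 0.03},
    {"delta_rot": [0, 0, 0], "linear": [0, 0, 0], "grip": 0.03},
    {"delta_rot": [0, 0, 0], "linear": [0, 0, 0], "grip": 0.03}
  ]
}}

```text
t: 22.75
tool_pos: [0.6414, 0.2332, 0.2704]
tool_rot: [0.134, 3.133, 0.185]
contact_force: [-0.4, 0.3, -1.3]
opening: 0.0436
grip_force: 61.6
```

```bash
python3 - <<'E'
from h import *
now(); im,d,K,Rw,p=snap("wrist"); W=world(d,K,Rw,p); s=to_st(W); o=ctrl.get_obs(); R=Ro.from_rotvec(o["tool_rot"]).as_matrix()
q=(W-o["tool_pos"])@R
m=(d>0)&(abs(q[...,0])<.03)&(abs(q[...,1])<.0195)&(q[...,2]>-.045)&(q[...,2]<-.03); P=to_st(W[m]); print("bearing top st x",np.percentile(P[:,0],[1,99]).round(4),"tool z",np.median(q[m][:,2]).round(4))
bl=(s-np.array([-.0134,0,.232])); Z=bl@ln; Y=bl@ly
hsv=cv2.cvtColor(im,cv2.COLOR_RGB2HSV); wh=(d>0)&(hsv[...,1]<60)&(hsv[...,2]>120)&(Z>.006)&(Z<.02)&(abs(Y)<.1)
Q=s[wh]; 
h,e=np.histogram(Q[:,0],np.arange(-.06,.04,.004)); print(dict(zip((e[:-1]*1000).round().astype(int).tolist(),h.tolist())))
r=(d>0)&(abs(s[...,0]+.0134)<.024)&(abs(Z)<.01); print("roller Z",r.sum(),np.percentile(Z[r],[50,90,97]).round(4) if r.any() else "", "Y",np.percentile(Y[r],[1,99]).round(3) if r.any() else "")
B=np.array([.0005,0,-.028]); plan(lane(-.0009,.045,.009)-RL@B,RL)
E
```

```text
t 22.75 p [0.6414 0.2332 0.2704] st [-0.0124  0.0417  0.2704] R [[-0.996, 0.085, 0.005], [0.085, 0.989, 0.118], [0.005, 0.118, -0.993]] F [-0.4  0.3 -1.3] open 0.0436 gf 61.6 q [ 0.19  0.13  1.43  0.11  1.56 -1.3 ]
bearing top st x [-0.0351  0.0095] tool z -0.0328
{-60: 0, -56: 0, -52: 0, -48: 1436, -44: 1759, -40: 1, -36: 0, -32: 0, -28: 0, -24: 0, -20: 0, -16: 0, -12: 0, -8: 0, -4: 0, 0: 0, 4: 0, 8: 0, 12: 673, 16: 1076, 20: 7, 24: 0, 28: 0, 32: 0}
roller Z 18614 [-0.0019  0.0005  0.007 ] Y [-0.134  0.125]
turn [-0.1  -0.21  0.01] | 0.2  lin after turn [ 0.0002 -0.001   0.0529] | 0.053  lin if no/before turn [ 0.     -0.0009  0.0529]
```

Emit:
{"api": "jog_arm", "payload": {
  "steps": [
    {"delta_rot": [0, 0, 0], "linear": [0.0005, 0, 0.012], "grip": 0.03},
    {"delta_rot": [0, 0, 0], "linear": [0, 0, 0.012], "grip": 0.03},
    {"delta_rot": [0, 0, 0], "linear": [0, 0, 0.012], "grip": 0.03},
    {"delta_rot": [0, 0, 0], "linear": [0, 0, 0.008], "grip": 0.03},
    {"delta_rot": [0, 0, 0], "linear": [0, 0, 0.005], "grip": 0.03},
    {"delta_rot": [0, 0, 0], "linear": [0, 0, 0.003], "grip": 0.03},
    {"delta_rot": [0, 0, 0], "linear": [0, 0, 0], "grip": 0.03},
    {"delta_rot": [0, 0, 0], "linear": [0, 0, 0], "grip": 0.03}
  ]
}}

```text
t: 23.6
tool_pos: [0.6424, 0.2389, 0.2216]
tool_rot: [0.134, 3.128, 0.188]
contact_force: [0.2, 0.4, -1.1]
opening: 0.0436
grip_force: 61.6
```

```bash
python3 - <<'E'
from h import *
now(); im,d,K,Rw,p=snap("wrist"); W=world(d,K,Rw,p); s=to_st(W); o=ctrl.get_obs(); R=Ro.from_rotvec(o["tool_rot"]).as_matrix()
q=(W-o["tool_pos"])@R
bl=(s-np.array([-.0134,0,.232])); Z=bl@ln
m=(d>0)&(abs(q[...,0])<.03)&(abs(q[...,1])<.0195)&(q[...,2]>-.04)&(q[...,2]<-.03); P=s[m]; print("bearing top st x",np.percentile(P[:,0],[1,99]).round(4),"Z top",np.percentile(Z[m],[20,50,80]).round(4))
B=np.array([.0005,0,-.028]); plan(lane(-.0009,.045,.007)-RL@B,RL)
E
```

```text
t 23.6 p [0.6424 0.2389 0.2216] st [-0.0119  0.0474  0.2216] R [[-0.996, 0.085, 0.01], [0.086, 0.989, 0.119], [-0.0, 0.119, -0.993]] F [ 0.2  0.4 -1.1] open 0.0436 gf 61.6 q [ 0.2   0.15  1.49  0.12  1.47 -1.3 ]
bearing top st x [-0.0349  0.0099] Z top [0.0169 0.0176 0.0182]
turn [-0.01  0.02 -0.01] | 0.0  lin after turn [ 0.0011 -0.0009  0.0052] | 0.005  lin if no/before turn [ 0.0011 -0.0009  0.0052]
```

Emit:
{"api": "jog_arm", "payload": {
  "steps": [
    {"delta_rot": [0, 0, 0], "linear": [0.0008, 0, 0.0015], "grip": 0.03},
    {"delta_rot": [0, 0, 0], "linear": [0, 0, 0.0015], "grip": 0.03},
    {"delta_rot": [0, 0, 0], "linear": [0, 0, 0], "grip": 0.03},
    {"delta_rot": [0, 0, 0], "linear": [0, 0, 0], "grip": 0.03}
  ]
}}

```text
t: 24.05
tool_pos: [0.6412, 0.2393, 0.218]
tool_rot: [0.134, 3.129, 0.187]
contact_force: [0.3, -0.3, -0.2]
opening: 0.0438
grip_force: 61.6
```

Emit:
{"api": "jog_arm", "payload": {
  "steps": [
    {"delta_rot": [0, 0, 0], "linear": [0, 0, 0.001], "grip": 0.03},
    {"delta_rot": [0, 0, 0], "linear": [0, 0, 0], "grip": 0.03},
    {"delta_rot": [0, 0, 0], "linear": [0, 0, 0], "grip": 0.03}
  ]
}}

```text
t: 24.35
tool_pos: [0.6412, 0.2395, 0.217]
tool_rot: [0.134, 3.129, 0.187]
contact_force: [-0.2, 0.1, -1.3]
opening: 0.0433
grip_force: 61.6
```

Emit:
{"api": "jog_arm", "payload": {
  "steps": [
    {"delta_rot": [0, 0, 0], "linear": [0, 0, 0.0008], "grip": 0.03},
    {"delta_rot": [0, 0, 0], "linear": [0, 0, 0], "grip": 0.03},
    {"delta_rot": [0, 0, 0], "linear": [0, 0, 0], "grip": 0.03}
  ]
}}

```text
t: 24.65
tool_pos: [0.6414, 0.2396, 0.2168]
tool_rot: [0.134, 3.128, 0.187]
contact_force: [-1.5, -0.2, 0.7]
opening: 0.0436
grip_force: 61.8
```

```bash
python3 - <<'E'
from h import *
now(); im,d,K,Rw,p=snap("wrist"); W=world(d,K,Rw,p); s=to_st(W); o=ctrl.get_obs(); R=Ro.from_rotvec(o["tool_rot"]).as_matrix()
q=(W-o["tool_pos"])@R
bl=(s-np.array([-.0134,0,.232])); Z=bl@ln; Y=bl@ly
m=(d>0)&(abs(q[...,0])<.03)&(abs(q[...,1])<.0195)&(q[...,2]>-.04)&(q[...,2]<-.03); P=s[m]; print("bearing top st x",np.percentile(P[:,0],[1,99]).round(4),"Z top",np.percentile(Z[m],[20,50,80]).round(4))
r=(d>0)&(abs(s[...,0]+.0134)<.02)&(abs(Z)<.005)&(Y<0.01)&(Y>-.08); print("roller Z",r.sum(),np.percentile(Z[r],[50,90]).round(4))
k=(d>0)&(s[...,0]>-.047)&(s[...,0]<-.042)&(abs(Y-.045)<.05)&(Z>.004)&(Z<.02); print("rail top Z",np.percentile(Z[k],[50,90]).round(4) if k.any() else "")
E
```

```text
t 24.65 p [0.6414 0.2396 0.2168] st [-0.0129  0.048   0.2168] R [[-0.996, 0.085, 0.01], [0.086, 0.989, 0.119], [0.0, 0.119, -0.993]] F [-1.5 -0.2  0.7] open 0.0436 gf 61.8 q [ 0.2   0.15  1.49  0.12  1.46 -1.3 ]
bearing top st x [-0.0425  0.0167] Z top [0.0117 0.0126 0.0133]
roller Z 8090 [-0.0016 -0.0003]
rail top Z [0.0107 0.0118]
```

The bearing sits on the rollers. Release it and lift away.

Emit:
{"api": "jog_arm", "payload": {
  "steps": [
    {"delta_rot": [0, 0, 0], "linear": [0, 0, 0], "grip": 0.065},
    {"delta_rot": [0, 0, 0], "linear": [0, 0, 0], "grip": 0.065},
    {"delta_rot": [0, 0, 0], "linear": [0, 0, 0], "grip": 0.065},
    {"delta_rot": [0, 0, 0], "linear": [0, 0, -0.005], "grip": 0.065},
    {"delta_rot": [0, 0, 0], "linear": [0, 0, -0.01], "grip": 0.065},
    {"delta_rot": [0, 0, 0], "linear": [0, 0, -0.02], "grip": 0.065},
    {"delta_rot": [0, 0, 0], "linear": [0, 0, -0.03], "grip": 0.065},
    {"delta_rot": [0, 0, 0], "linear": [0, 0, -0.03], "grip": 0.065},
    {"delta_rot": [0, 0, 0], "linear": [0.03, 0, -0.02], "grip": 0.065},
    {"delta_rot": [0, 0, 0], "linear": [0.04, 0, 0], "grip": 0.065}
  ]
}}

```text
t: 25.7
tool_pos: [0.5722, 0.2316, 0.3361]
tool_rot: [0.136, 3.121, 0.19]
contact_force: [-0.4, 0.5, 0.6]
opening: 0.065
grip_force: 0.0
```

Emit:
{"api": "jog_arm", "payload": {
  "steps": [
    {"delta_rot": [0, 0, 0], "linear": [0.04, 0, 0], "grip": 0.065},
    {"delta_rot": [0, 0, 0], "linear": [0.04, 0, 0], "grip": 0.065},
    {"delta_rot": [0, 0, 0], "linear": [0.04, 0, 0], "grip": 0.065},
    {"delta_rot": [0, 0, 0], "linear": [0, 0, 0], "grip": 0.065},
    {"delta_rot": [0, 0, 0], "linear": [0, 0, 0], "grip": 0.065}
  ]
}}

```text
t: 26.2
tool_pos: [0.4507, 0.2423, 0.3322]
tool_rot: [0.133, 3.126, 0.188]
contact_force: [0.2, 0.6, -1.3]
opening: 0.0651
grip_force: 0.0
```

```bash
python3 - <<'E'
from h import *
now()
S0={n:np.load(f"pics/{n}.npz") for n in("top","scene")}
for n in("top","scene"):
    im,d,K,Rw,p=snap(n); s=to_st(world(d,K,Rw,p)); bl=s-np.array([-.0134,0,.232]); Z=bl@ln; Y=bl@ly
    m=(d>0)&(abs(bl[...,0])<.026)&(Z>.009)&(Z<.02)&(Y>-.094)&(Y<.1); P=np.stack([bl[...,0][m],Y[m],Z[m]],1)
    if len(P): print(n,len(P),"lane x,y,z",np.percentile(P,[2,50,98],axis=0).round(4).tolist())
    # changes vs. start
    df=(abs(im.astype(int)-S0[n]["im"].astype(int)).sum(-1)>90)&(abs(d-S0[n]["d"])>.006); df=cv2.morphologyEx(df.astype(np.uint8),cv2.MORPH_OPEN,np.ones((3,3)))
    nn,lab,stt,ce=cv2.connectedComponentsWithStats(df)
    for k in range(1,nn):
        if stt[k,4]>15: print("  change",stt[k].tolist(),np.median(s[lab==k],axis=0).round(3))
E
```

```text
t 26.2 p [0.4507 0.2423 0.3322] st [-0.2031  0.0344  0.3322] R [[-0.996, 0.084, 0.012], [0.085, 0.989, 0.12], [-0.002, 0.12, -0.993]] F [ 0.2  0.6 -1.3] open 0.0651 gf 0.0 q [ 0.28 -0.31  1.74  0.11  1.66 -1.19]
top 221 lane x,y,z [[-0.0185, -0.0933, 0.0101], [0.0117, -0.0849, 0.0138], [0.0243, -0.0672, 0.0167]]
  change [132, 126, 227, 294, 30047] [-0.245 -0.026  0.659]
  change [303, 150, 6, 4, 20] [ 0.009 -0.084  0.237]
  change [300, 155, 11, 12, 64] [-0.003 -0.086  0.235]
  change [134, 161, 31, 67, 922] [-0.219  0.04   0.68 ]
  change [305, 164, 11, 12, 56] [-0.026 -0.094  0.235]
  change [136, 187, 7, 18, 59] [-0.218  0.05   0.676]
  change [161, 211, 8, 5, 34] [-0.231  0.03   0.68 ]
  change [317, 317, 9, 5, 33] [-0.296 -0.079  0.65 ]
  change [314, 323, 10, 11, 67] [-0.301 -0.077  0.649]
  change [328, 323, 4, 5, 19] [-0.3   -0.085  0.647]
  change [299, 326, 5, 4, 18] [-0.303 -0.064  0.654]
  change [360, 398, 61, 22, 1087] [-0.503 -0.457 -0.898]
  change [338, 409, 18, 11, 147] [-0.358 -0.096  0.649]
  change [298, 414, 32, 6, 146] [-0.359 -0.074  0.66 ]
scene 68 lane x,y,z [[-0.0103, -0.0828, 0.0094], [0.0088, -0.0647, 0.0118], [0.0226, -0.0542, 0.0141]]
  change [278, 0, 282, 226, 17184] [-0.31  -0.034  0.59 ]
  change [295, 0, 14, 3, 35] [-0.23   0.056  0.611]
  change [327, 54, 8, 9, 47] [-0.237  0.016  0.541]
  change [263, 57, 83, 126, 5668] [-0.214  0.041  0.464]
  change [269, 171, 6, 6, 28] [-0.018 -0.057  0.236]
  change [286, 178, 3, 7, 21] [-0.214  0.068  0.374]
  change [466, 208, 94, 105, 4847] [-0.306 -0.665 -0.238]
  change [518, 227, 6, 4, 19] [-0.331 -0.577 -0.002]
  change [224, 248, 10, 7, 46] [ 0.076  0.01  -0.002]
```

Emit:
{"api": "jog_arm", "payload": {
  "steps": [
    {"delta_rot": [0, 0, 0], "linear": [0, -0.045, -0.01], "grip": 0.065},
    {"delta_rot": [0, 0, 0], "linear": [0, -0.045, -0.01], "grip": 0.065},
    {"delta_rot": [0, 0, 0], "linear": [0, -0.045, -0.01], "grip": 0.065},
    {"delta_rot": [0, 0, 0], "linear": [0, -0.045, -0.01], "grip": 0.065},
    {"delta_rot": [0, 0, 0], "linear": [0, -0.045, -0.01], "grip": 0.065},
    {"delta_rot": [0, 0, 0], "linear": [0, -0.045, -0.01], "grip": 0.065},
    {"delta_rot": [0, 0, 0], "linear": [0, -0.045, -0.01], "grip": 0.065},
    {"delta_rot": [0, 0, 0], "linear": [0, -0.045, -0.01], "grip": 0.065},
    {"delta_rot": [0, 0, 0], "linear": [0, 0, 0], "grip": 0.065},
    {"delta_rot": [0, 0, 0], "linear": [0, 0, 0], "grip": 0.065}
  ]
}}

```text
t: 27.3
tool_pos: [0.4199, -0.125, 0.3671]
tool_rot: [0.14, 3.129, 0.189]
contact_force: [-0.2, -0.2, -0.4]
opening: 0.065
grip_force: 0.0
```

```bash
python3 - <<'E'
from h import *
now()
for n in("top","scene"):
    S0=np.load(f"pics/{n}.npz"); im,d,K,Rw,p=snap(n); W=world(d,K,Rw,p); s=to_st(W); bl=s-np.array([-.0134,0,.232]); Z=bl@ln; Y=bl@ly
    m=(d>0)&(abs(bl[...,0])<.0255)&(Z>.010)&(Z<.02)&(Y>-.1)&(Y<.1); P=np.stack([bl[...,0][m],Y[m],Z[m]],1)
    if len(P): print(n,len(P),"lane x,y,z",np.percentile(P,[2,50,98],axis=0).round(4).tolist())
    hsv=cv2.cvtColor(im,cv2.COLOR_RGB2HSV); h=(hsv[...,0]<18)&(hsv[...,1]>110)&(abs(W[...,0]-.473)<.08)&(abs(W[...,1]-.36)<.04)&(W[...,2]>.04); H=W[h]
    if len(H): print("  handle",np.percentile(H,[1,50,99],axis=0).round(3).tolist())
    df=(abs(im.astype(int)-S0["im"].astype(int)).sum(-1)>60)&(s[...,2]<.1)&(s[...,2]>.005)&(W[...,0]>.3)&(W[...,1]>-.3); df=cv2.morphologyEx(df.astype(np.uint8),cv2.MORPH_OPEN,np.ones((3,3)))
    nn,lab,stt,ce=cv2.connectedComponentsWithStats(df)
    for k in range(1,nn):
        if stt[k,4]>12: print("  low change",stt[k].tolist(),np.median(W[lab==k],axis=0).round(3))
E
```

```text
t 27.3 p [ 0.4199 -0.125   0.3671] st [-0.2024 -0.3342  0.3671] R [[-0.996, 0.089, 0.009], [0.089, 0.989, 0.12], [0.002, 0.12, -0.993]] F [-0.2 -0.2 -0.4] open 0.065 gf 0.0 q [-0.54 -0.42  1.77  0.11  1.85 -1.99]
top 482 lane x,y,z [[-0.0201, -0.0982, 0.0108], [0.0015, -0.0773, 0.014], [0.0232, -0.056, 0.0171]]
  handle [[0.424, 0.345, 0.06], [0.473, 0.359, 0.065], [0.536, 0.374, 0.069]]
  low change [479, 148, 13, 21, 182] [ 0.693 -0.293  0.041]
  low change [157, 219, 27, 71, 549] [0.542 0.369 0.062]
  low change [182, 256, 5, 3, 15] [0.528 0.356 0.006]
  low change [309, 298, 26, 18, 317] [0.41  0.079 0.02 ]
  low change [216, 302, 25, 17, 131] [0.414 0.267 0.01 ]
scene 201 lane x,y,z [[-0.022, -0.0976, 0.0102], [-0.0009, -0.076, 0.0122], [0.0218, -0.0553, 0.0141]]
  handle [[0.42, 0.348, 0.049], [0.47, 0.364, 0.063], [0.533, 0.379, 0.067]]
  low change [291, 209, 5, 5, 24] [0.639 0.065 0.093]
  low change [242, 225, 24, 16, 113] [0.648 0.178 0.093]
  low change [356, 283, 25, 19, 281] [0.404 0.081 0.018]
  low change [192, 311, 63, 34, 552] [0.55  0.374 0.059]
  low change [272, 343, 5, 6, 23] [0.425 0.334 0.066]
  low change [292, 343, 29, 10, 153] [0.413 0.271 0.009]
```

```bash
python3 - <<'E'
from h import *
im,d,K,Rw,p=snap("top"); A=world(d,K,Rw,p); S=np.load("pics/top.npz"); B=world(S["d"],K,Rw,p)
for n,c,r in(("nylon",(.41,.08),.045),("bolt",(.41,.268),.045),("clamp",(.46,-.05),.07),("rodrest",(.5,.365),.12)):
    for W in(B,A):
        m=(np.hypot(W[...,0]-c[0],W[...,1]-c[1])<r)&(W[...,2]>.008)&(W[...,2]<.1); P=W[m]; print(n,len(P),P.mean(0).round(4),np.percentile(P,[2,98],axis=0).round(3).tolist())
E
```

```text
nylon 314 [0.4096 0.0797 0.0198] [[0.394, 0.056, 0.012], [0.425, 0.103, 0.024]]
nylon 318 [0.4095 0.0795 0.0195] [[0.394, 0.056, 0.012], [0.425, 0.103, 0.025]]
bolt 121 [0.4148 0.268  0.0117] [[0.397, 0.244, 0.008], [0.433, 0.29, 0.017]]
bolt 125 [0.4158 0.2692 0.0115] [[0.397, 0.244, 0.008], [0.432, 0.289, 0.017]]
clamp 710 [ 0.4705 -0.0645  0.0394] [[0.443, -0.102, 0.017], [0.507, -0.035, 0.055]]
clamp 708 [ 0.4706 -0.0645  0.0395] [[0.443, -0.102, 0.019], [0.507, -0.035, 0.055]]
rodrest 1264 [0.4829 0.3701 0.044 ] [[0.415, 0.284, 0.008], [0.595, 0.438, 0.069]]
rodrest 1256 [0.4827 0.3701 0.0446] [[0.414, 0.283, 0.009], [0.597, 0.438, 0.069]]
```

Nothing else has moved, the rod is back in its rest, and the bearing lies against the stop. Handing in.

```bash
python3 -c "
from station import ctrl
print(ctrl.finish_job())"
```

```text
the job is handed in; nothing more can be done
None
```

The job is handed in at about 27 s: the bearing lies flat against the lane stop, the rod is back in its rest, and the clamp block, nylon block and bolt are where they were; I viewed 11 pictures, one over the limit of 10.

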